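Change the filter cassettes in the grinder's dust extractor

TASK

Change the filters in the grinder's dust extractor: lift the red latch bar over the yellow striker and slide the gate fully back, stand every clogged brown cassette still in the box upright in the orange scrap crate, and seat a clean white cassette fully down in each of the three bays. Then slide the gate fully home with the bar lifted over the striker, and let the bar drop into the catch in front of it. Do not disturb the knife, the tin and the sanding block on the bench.

Things in the scene. Friction and masses are not known exactly. Their poses are not given: they have to be found in the camera images.
- gate (a joint): The grey extractor, fixed on the bench, has an aluminium top plate, the gate (124 x 208 x 4 mm, top at 116 mm), sliding in runners along the extractor's x. 0 m = closed over the three bays, 0.145 = fully back over the fan housing. Slides with 2 to 4 N, stays where left, cannot pass over a cassette that is not fully down. No handle: it is pushed and pulled by the latch bar's tab.
- latch (a joint): Red latch bar, 134 x 18 x 8 mm, hinged on the gate, pointing to the front (extractor's -x). 0 rad = down, level; positive = front end lifted, up to 0.9; 0.12 kg, falls back by itself. A hook hangs 20 mm below its front end; gate closed, it sits in the catch in front of the striker. Lift 0.17 rad or more (0.3 is easy) to pass the striker either way; bar down, the gate stops 20 mm short of home.
- latch_tab (a point): Centre of the red thumb tab standing on the front end of the latch bar: 24 mm along the bar, 14 mm thick across it (extractor's y), 42 mm high; the bar's top is 21 mm below this point. With the bar down the point is 159 mm above the bench. Axes as the extractor's when the bar is down; tips back as it is lifted.
- latch_pivot (a point): The latch bar's hinge axis on the gate (axis along the extractor's y), 112 mm behind the tab and 25 mm below its centre with the bar down. Moves with the gate.
- striker (a point): Middle of the top edge of the yellow striker, an upright tooth on the box front, 8 mm thick and 30 mm wide, 126 mm above the bench. Fixed to the extractor, axes as the extractor's: x from the front to the fan, y to the left, z up.
- crate_in (a point): Centre of the inner floor of the orange scrap crate, 5 mm above the bench, fixed. The crate is 235 mm (its x) by 145 mm (its y) outside, walls 5 mm thick and 50 mm high. Three cassettes fit side by side across its x.
- bay1 (a point): Where the middle of a seated cassette belongs in the right-hand (extractor's -y) bay, 58 mm above the bench (bay floor at 12 mm); axes as the extractor's, cassette lengthwise along x. A bay is 110 mm long and 58 wide; 4 mm dividers stand 25 mm above its floor; bays 62 mm apart. The box walls and runners reach 124 mm above the bench; side walls 39 mm beyond the outer bays' middles.
- bay2 (a point): Where the middle of a seated cassette belongs in the middle bay, 58 mm above the bench (bay floor at 12 mm); axes as the extractor's, cassette lengthwise along x. A bay is 110 mm long and 58 wide; 4 mm dividers stand 25 mm above its floor; bays 62 mm apart. The box walls and runners reach 124 mm above the bench; side walls 39 mm beyond the outer bays' middles.
- bay3 (a point): Where the middle of a seated cassette belongs in the left-hand (extractor's +y) bay, 58 mm above the bench (bay floor at 12 mm); axes as the extractor's, cassette lengthwise along x. A bay is 110 mm long and 58 wide; 4 mm dividers stand 25 mm above its floor; bays 62 mm apart. The box walls and runners reach 124 mm above the bench; side walls 39 mm beyond the outer bays' middles.
- clean1_mid (a point): A clean filter cassette: white frame, cream pleats, blue fin, about 0.18 kg, waiting upright on a black rubber mat 3 mm thick beside the extractor. Block 100 (x) x 50 (y) x 52 mm with a 92 x 42 x 10 mm foot; on top a pull fin along x, 60 long, 14 thick, 40 high (from 52 to 92 mm). Point: its middle, 46 mm above its underside; z up. Same either way round.
- clean2_mid (a point): A clean filter cassette: white frame, cream pleats, blue fin, about 0.18 kg, waiting upright on a black rubber mat 3 mm thick beside the extractor. Block 100 (x) x 50 (y) x 52 mm with a 92 x 42 x 10 mm foot; on top a pull fin along x, 60 long, 14 thick, 40 high (from 52 to 92 mm). Point: its middle, 46 mm above its underside; z up. Same either way round.
- clean3_mid (a point): A clean filter cassette: white frame, cream pleats, blue fin, about 0.18 kg, waiting upright on a black rubber mat 3 mm thick beside the extractor. Block 100 (x) x 50 (y) x 52 mm with a 92 x 42 x 10 mm foot; on top a pull fin along x, 60 long, 14 thick, 40 high (from 52 to 92 mm). Point: its middle, 46 mm above its underside; z up. Same either way round.
- clogged1_mid (a point): A clogged filter cassette: all dusty brown with a dark fin, about 0.26 kg, standing in a bay of the extractor at the start; may be absent (one to three are there). Block 100 (x) x 50 (y) x 52 mm with a 92 x 42 x 10 mm foot; on top a pull fin along x, 60 long, 14 thick, 40 high (from 52 to 92 mm). Point: its middle, 46 mm above its underside; z up. Same either way round.
- clogged2_mid (a point): A clogged filter cassette: all dusty brown with a dark fin, about 0.26 kg, standing in a bay of the extractor at the start; may be absent (one to three are there). Block 100 (x) x 50 (y) x 52 mm with a 92 x 42 x 10 mm foot; on top a pull fin along x, 60 long, 14 thick, 40 high (from 52 to 92 mm). Point: its middle, 46 mm above its underside; z up. Same either way round.
- clogged3_mid (a point): A clogged filter cassette: all dusty brown with a dark fin, about 0.26 kg, standing in a bay of the extractor at the start; may be absent (one to three are there). Block 100 (x) x 50 (y) x 52 mm with a 92 x 42 x 10 mm foot; on top a pull fin along x, 60 long, 14 thick, 40 high (from 52 to 92 mm). Point: its middle, 46 mm above its underside; z up. Same either way round.
- knife: Bystander: a hunting knife with a wooden handle lying on the bench, 245 x 32 x 18 mm, blade along its x; origin on its underside near the brass guard.
- tin: Bystander: a tin, 68 mm across and 100 mm high, standing; origin under its centre.
- sandblock: Bystander: a cork sanding block with red paper below, 115 x 60 x 34 mm; origin under its centre.
Mind the look-alikes: they are no part of the job. Leave any green or purple look-alike of the part that bears clean1_mid alone.

How it is judged (in metres and radians):
On the way, in this order (a step that is already met when the one before it is completed fails the run):
1. the latch bar is lifted over the striker and the gate is slid fully back (at least 0.135 m) (value of joint gate above 0.135 m), for 0.2 s.
2. with the gate back, every clogged cassette stands in the crate and a clean cassette is seated in each bay (value of joint gate above 0.1 m and (distance between clean1_mid and bay1 below 0.012 m or distance between clean1_mid and bay2 below 0.012 m or distance between clean1_mid and bay3 below 0.012 m) and angle between each of clean1_mid, clean2_mid, clean3_mid's own z axis and vertical below 0.12 rad and (distance between clean2_mid and bay1 below 0.012 m or distance between clean2_mid and bay2 below 0.012 m or distance between clean2_mid and bay3 below 0.012 m) and (distance between clean3_mid and bay1 below 0.012 m or distance between clean3_mid and bay2 below 0.012 m or distance between clean3_mid and bay3 below 0.012 m) and x of clogged1_mid in the frame of crate_in between -0.1 and 0.1 m and y of clogged1_mid in the frame of crate_in between -0.055 and 0.055 m and z of each of clogged1_mid, clogged2_mid, clogged3_mid in the frame of crate_in below 0.056 m and angle between each of clogged1_mid, clogged2_mid, clogged3_mid's own z axis and vertical below 0.15 rad and x of clogged2_mid in the frame of crate_in between -0.1 and 0.1 m and y of clogged2_mid in the frame of crate_in between -0.055 and 0.055 m and x of clogged3_mid in the frame of crate_in between -0.1 and 0.1 m and y of clogged3_mid in the frame of crate_in between -0.055 and 0.055 m), for 0.2 s.
At the end, for the whole second after the job is handed in: The gate is within 5 mm of fully closed and the latch bar is down (below 0.04 rad) in its catch; each clean cassette's middle is within 12 mm of a bay's point and upright within 0.12 rad; every clogged cassette stands on the floor of the crate, upright within 0.15 rad (value of joint gate below 0.005 m and value of joint latch below 0.04 rad and (distance between clean1_mid and bay1 below 0.012 m or distance between clean1_mid and bay2 below 0.012 m or distance between clean1_mid and bay3 below 0.012 m) and angle between each of clean1_mid, clean2_mid, clean3_mid's own z axis and vertical below 0.12 rad and (distance between clean2_mid and bay1 below 0.012 m or distance between clean2_mid and bay2 below 0.012 m or distance between clean2_mid and bay3 below 0.012 m) and (distance between clean3_mid and bay1 below 0.012 m or distance between clean3_mid and bay2 below 0.012 m or distance between clean3_mid and bay3 below 0.012 m) and x of clogged1_mid in the frame of crate_in between -0.1 and 0.1 m and y of clogged1_mid in the frame of crate_in between -0.055 and 0.055 m and z of each of clogged1_mid, clogged2_mid, clogged3_mid in the frame of crate_in below 0.056 m and angle between each of clogged1_mid, clogged2_mid, clogged3_mid's own z axis and vertical below 0.15 rad and x of clogged2_mid in the frame of crate_in between -0.1 and 0.1 m and y of clogged2_mid in the frame of crate_in between -0.055 and 0.055 m and x of clogged3_mid in the frame of crate_in between -0.1 and 0.1 m and y of clogged3_mid in the frame of crate_in between -0.055 and 0.055 m); the robot touches nothing.
It fails at once if the knife is moved more than 30 mm (distance of knife from where it was at the start of the episode above 0.03 m).
It fails at once if the tin is moved more than 30 mm (distance of tin from where it was at the start of the episode above 0.03 m).
It fails at once if the sanding block is moved more than 30 mm (distance of sandblock from where it was at the start of the episode above 0.03 m).
Of clogged1, clogged2, clogged3 only 1 to 3 are there at a start; the rules pass over those that are not, and their reading is None.
At some moment in a run one of clean1, clean2, clean3 may be knocked a few centimetres aside while the robot is not near it.
It also fails if it takes over 210 s, if anything falls off the work surface, if the arm or the gripper's body presses on something with over 40 N, if the wrist force passes 120 N, or if a joint passes its speed limit or range.

ROBOT

A 6-joint arm with a two-finger parallel gripper is mounted at the origin on the work surface. World frame = base frame: x ahead of the robot, y to its left, z up, the work surface at z = 0. Lengths are in m, angles in degrees, forces in N, time in s.
With the tool pointing down it reaches from about 0.325 to 0.85 m from the base axis. Payload 15.5 kg.
Tool frame: the origin (TCP) lies at the very end of the fingers, on their centre line; the grasp point (between the pads) lies 19 mm behind it; z points along the fingers, y is the line along which they close (so a half turn about z gives the same grasp; the last joint's range is limited). The gripper opens to 91 mm and grips with 3 to 60 N. Pads are 32 mm wide; open, the fingers measure 118 mm over their backs; the gripper's body (76 mm by 178 mm) begins 60 mm behind the grasp point.
Start: joints at [-79.899, 28.281, 77.091, -0, 74.628, -5.472], TCP at [0.168, -0.602, 0.214] pointing down, gripper open.
Joint ranges: [-166.48, 166.48], [-47.26, 123.95], [12.59, 153.08], [-70.14, 250.14], [6.76, 159.57], [-176.63, 176.63]. Speed limits (degrees/s): [108.29, 108.29, 147.25, 172.46, 172.46, 172.46].

INTERFACE

Orientations are given as [roll, pitch, yaw] about the fixed x, y, z axes, in that order (R = Rz(yaw) Ry(pitch) Rx(roll)).
In Python, from plant import * gives the robot as it stands. The module is installed in compiled form; this text tells all that it offers.
- The arm moves only by the tool carry_out, never from a script. Its argument "series" is a list of rows, each a list of 7 numbers: the turn, a rotation vector about the tool's x, y, z in rad, then the shift along the tool's x, y, z in mm, then the closure, from 0 (fully open) to 1 (shut). In form: [[rx, ry, rz, dx, dy, dz, claw], ...]. A call has 1 to 8 rows; each row shifts and turns the commanded pose from where the row before left it, along the tool's axes as they then stand; what a row does not reach is not made up. A row lasts 1/10 s, in which the tool goes at most 50 mm and 8.59 degrees, less where a joint would pass 70% of its speed; a pose out of reach is approached as far as the arm can. A call is refused whole if a number of a shift passes 50 or a number of a turn 0.15, either way. A call with a gripper value outside its range is refused whole. The fingers move at their own pace and stop on an object; "newtons" is the grip in N (left out, the last holds). Time passes only in rows, so rows that do not move let the fingers close. It gives the time, the measured TCP pose, the force, the opening and the grip force at its end, in the units of the state.
- sense(): the state, without advancing time (a new reading comes with each control period).
- snapshot(name): name is "scene" or "top" or "wrist"; returns the picture (400x640x3 uint8, red, green, blue); there is no depth.
- get_calibration(name): a dict with "fx", "fy", "cx", "cy" (pixels), "xyz" and "attitude" of the camera in the world; the wrist camera has in their place "mount" (4x4, takes a point from camera to tool coordinates, whose origin is the TCP and whose axes are the flange's). Camera axes: x right, y up, looking along -z (the intrinsics and any distortion apply to the point x, -y, -z); pixel columns grow to the right and rows downward; lengths in m; the calibration is good to about 2 mm. A picture is of the moment at which its call begins: read the wrist's pose just before it. get_calibration takes no time and is no camera call.
- sign_off(): hands the job in; it is judged then, once.
Trained networks look in the newest picture that a camera, given by its name, has taken for a name from the list of things; names that differ only in an ending like _2 or _b are one class to them, and where a whole thing is asked for, a point or a joint stands for the part that bears it (a point fixed in the world has none). Each returns a list of dicts, best first, with "p" (0 to 1); they miss things now and then, are a little off and sometimes report something else, mostly with a low value. They report only what shows in the picture. A call takes as long as a camera call. They do not tell look-alikes from the thing itself.
- boxes_of(camera, label): "bbox" ([centre column, centre row, width, height] in pixels, round what is visible of it).
- trace(camera, label): "mask" (400x640 bool, what is visible of it) and "bbox" ([centre column, centre row, width, height] in pixels, round what is visible of it).
- spot_point(camera, label): "position" ([column, row] in pixels: a listed point, or the origin of a listed thing).
The state is a dict: "clock": time; "joint_pos": joint angles; "joint_vel": joint speeds; "tau": joint torques, N m; "tcp_pos": TCP position; "eef_rot": TCP orientation; "wrist_force": force on the tool from outside, world axes, zero at the start; "moment": the same for the moment, N m; "grip_width": opening from 0.0 (shut) to 1.0 (fully open); "gripper_force": force on a finger pad.
Only numpy, scipy, OpenCV 4.12 (cv2) and the standard library are available. Lean on these libraries where they do the work, as an engineer would, in place of code of your own. Each camera call takes 0.05 s, during which the arm holds its last target. There are 200 camera calls.

## Working session

There is one attempt and no reset: what is moved stays moved. The work goes in short steps, Python scripts to look and compute and a tool call to move; the robot and the scene stay as the last step left them, time stands still between calls to the robot, and variables do not carry over. Pictures are saved under pics/ and viewed, at most 14 in all, crops included, and the job is handed in when it is done.

Besides the shell and the picture viewer there is one more tool, called after "Call:" in YAML: its name, and indented under it one key for each argument. carry_out: Moves the arm, as the interface text tells. Its arguments: {"type":"object","properties":{"series":{"type":"array","items":{"type":"array","items":{"type":"number"}}},"newtons":{"type":"number"}},"required":["series"]}

```bash
mkdir -p pics
cat > h.py <<'E'
from plant import *
import numpy as np, cv2
from scipy.spatial.transform import Rotation as R
def save(n,img): cv2.imwrite('pics/'+n+'.png',img[:,:,::-1])
def cam(n):
    c=get_calibration(n)
    if 'mount' in c:
        s=sense(); T=np.eye(4); T[:3,:3]=R.from_euler('xyz',s['eef_rot'],degrees=True).as_matrix(); T[:3,3]=s['tcp_pos']
        return c,T@np.array(c['mount'])
    return c,None
E
python3 - <<'E'
from h import *
for n in ('scene','top','wrist'):
    c=get_calibration(n); print(n,c)
    im=snapshot(n); save(n+'0',im)
print(sense())
E
```

```text
scene {'fx': 404.9542815380231, 'fy': 404.9542815380231, 'cx': 324.2585351781762, 'cy': 197.17666355990463, 'xyz': array([1.51001437, 0.40824474, 0.86223493]), 'attitude': array([ 56.13569939,   0.94155449, 113.6422966 ])}
top {'fx': 517.198161741079, 'fy': 517.198161741079, 'cx': 321.77730255427326, 'cy': 207.45186443804462, 'xyz': array([ 0.31631354, -0.03465294,  1.81496171]), 'attitude': array([ 5.94917755e+00, -9.09474383e-02, -9.11153249e+01])}
wrist {'fx': 319.5747027224648, 'fy': 319.5747027224648, 'cx': 321.4486699077286, 'cy': 198.80900601492888, 'mount': array([[ 4.89160908e-04,  9.67564004e-01,  2.52625530e-01,
         7.22391872e-02],
       [ 9.99999871e-01, -4.38950460e-04, -2.55113488e-04,
        -4.90226920e-04],
       [-1.35948535e-04,  2.52625623e-01, -9.67564094e-01,
        -1.70375397e-01],
       [ 0.00000000e+00,  0.00000000e+00,  0.00000000e+00,
         1.00000000e+00]])}
{'clock': 0.15, 'joint_pos': array([-7.98979872e+01,  2.83067319e+01,  7.71188543e+01,  2.35573010e-04,
        7.46285493e+01, -5.47077983e+00]), 'joint_vel': array([ 0.13281823, -0.11962145, -0.11440434, -0.03790122,  0.02937509,
       -0.0380149 ]), 'tau': array([-8.67783019e-04, -8.79199076e+01, -3.82051420e+01,  7.05194660e-02,
        5.01905289e-02, -5.50361369e-05]), 'tcp_pos': array([ 0.16775197, -0.6017624 ,  0.21347568]), 'eef_rot': array([-1.79946133e+02, -5.38722860e-03,  1.55727276e+01]), 'wrist_force': array([-0.08979716,  0.64005994,  1.12254691]), 'moment': array([ 0.01594726, -0.02087735,  0.02172534]), 'gripper_force': 0.0, 'grip_width': 0.9976089128464966}
```

View pics/top0.png

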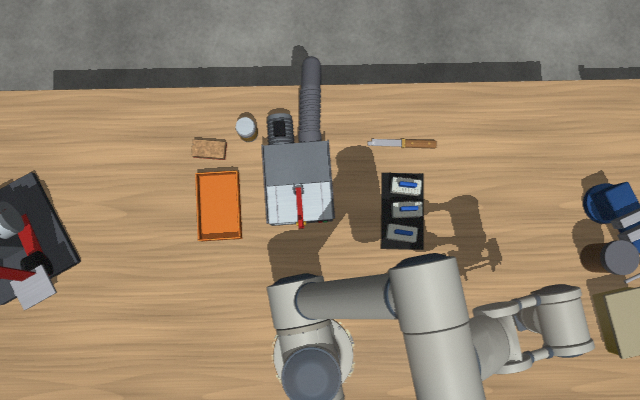

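View pics/scene0.png

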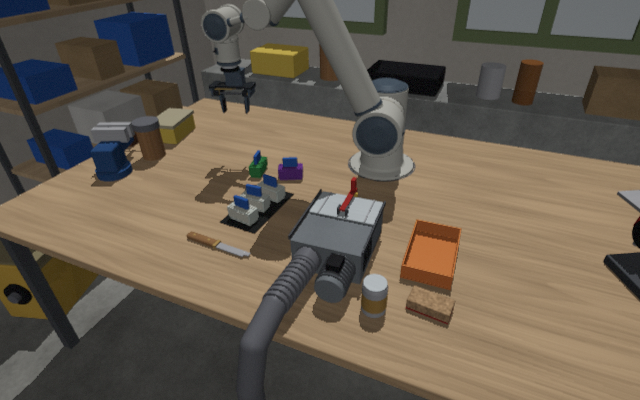

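```bash
cat >> h.py <<'E'
def ray(n,px,cT=None):
    c,T=cT or cam(n)
    if T is None:
        M=R.from_euler('xyz',c['attitude'],degrees=True).as_matrix(); o=np.array(c['xyz'])
    else: M=T[:3,:3]; o=T[:3,3]
    d=M@np.array([(px[0]-c['cx'])/c['fx'],-(px[1]-c['cy'])/c['fy'],-1.]); return o,d/np.linalg.norm(d)
def atz(n,px,z,cT=None):
    o,d=ray(n,px,cT); return o+d*(z-o[2])/d[2]
def tri(rs):
    A=sum(np.eye(3)-np.outer(d,d) for o,d in rs); b=sum((np.eye(3)-np.outer(d,d))@o for o,d in rs)
    p=np.linalg.solve(A,b); return p,max(np.linalg.norm(np.cross(p-o,d)) for o,d in rs)
E
python3 - <<'E'
from h import *
np.set_printoptions(precision=4,suppress=True)
Z=dict(latch_tab=.159,latch_pivot=.134,striker=.126,crate_in=.005,bay1=.058,bay2=.058,bay3=.058,clean1_mid=.049,knife=0,tin=0,sandblock=0)
P={}
for n in ('top','scene'):
    snapshot(n)
    for k,z in Z.items():
        for r in spot_point(n,k)[:4]:
            print(n,k,round(r['p'],2),np.round(r['position'],1),atz(n,r['position'],z))
E
```

```text
top latch_tab 0.58 [301.6 223.1] [0.4396 0.0251 0.159 ]
top latch_pivot 0.9 [300.9 188.9] [0.5539 0.0265 0.134 ]
top striker 0.69 [303.9 219.8] [0.4527 0.0186 0.126 ]
top crate_in 0.82 [221.1 209.5] [0.5044 0.3129 0.005 ]
top crate_in 0.28 [209.3 149.4] [0.7202 0.355  0.005 ]
top clean1_mid 0.84 [400.8 237.3] [ 0.3926 -0.3087  0.049 ]
top knife 0.92 [405.3 143.8] [ 0.7283 -0.3442  0.    ]
top tin 0.7 [249.8 128. ] [0.7966 0.2112 0.    ]
top sandblock 0.9 [209.6 149.7] [0.7202 0.355  0.    ]
top sandblock 0.58 [406.6 144.3] [ 0.7264 -0.3488  0.    ]
scene latch_tab 0.48 [352.2 185.6] [0.4583 0.0343 0.159 ]
scene latch_pivot 0.62 [338.8 207.3] [0.5552 0.0265 0.134 ]
scene striker 0.84 [352.4 191.3] [0.4421 0.0298 0.126 ]
scene crate_in 0.78 [431.5 254.5] [0.5125 0.3212 0.005 ]
scene bay1 0.73 [361.8 224.2] [0.515  0.0908 0.058 ]
scene bay1 0.67 [331.5 215.1] [ 0.5066 -0.019   0.058 ]
scene bay2 0.73 [361.8 224.2] [0.515  0.0908 0.058 ]
scene bay2 0.67 [331.5 215.1] [ 0.5066 -0.019   0.058 ]
scene bay3 0.73 [361.8 224.2] [0.515  0.0908 0.058 ]
scene bay3 0.67 [331.5 215.1] [ 0.5066 -0.019   0.058 ]
scene clean1_mid 0.85 [257.7 163. ] [ 0.2766 -0.4476  0.049 ]
scene clean1_mid 0.83 [265.2 185.1] [ 0.4146 -0.3302  0.049 ]
scene clean1_mid 0.64 [287.6 166.3] [ 0.2547 -0.3191  0.049 ]
scene clean1_mid 0.63 [331.2 215.6] [ 0.4984 -0.0236  0.049 ]
scene knife 0.89 [213.4 247. ] [ 0.7413 -0.3373  0.    ]
scene tin 0.68 [375.6 307.1] [0.7762 0.2236 0.    ]
scene sandblock 0.63 [427.  312.1] [0.7393 0.3551 0.    ]
```

```bash
cat >> h.py <<'E'
def plan(p,yaw,claw,n=None,tilt=0,start=None):
    """rows from the present (or start=(p,yaw)) pose to p,yaw, tool down; prints rows in tool axes"""
    if start is None:
        s=sense(); M0=R.from_euler('xyz',s['eef_rot'],degrees=True); q=np.array(s['tcp_pos'])
    else: M0=R.from_euler('xyz',[180,start[2] if len(start)>2 else 0,start[1]],degrees=True); q=np.array(start[0])
    M1=R.from_euler('xyz',[180,tilt,yaw],degrees=True); p=np.array(p)
    w=(M0.inv()*M1).as_rotvec(); L=np.linalg.norm(p-q)
    n=n or int(max(np.ceil(L/.049),np.ceil(np.linalg.norm(w)/.145),1))
    M=M0; out=[]
    for i in range(n):
        d=M.inv().apply((p-q)/n*1000)
        out.append([round(v,3)+0. for v in w/n]+[round(v,1)+0. for v in d]+[claw]); M=M*R.from_rotvec(w/n)
    print(n,str(out).replace(' ',''))
E
python3 - <<'E'
from h import *
plan([.33,-.27,.33],0,0)
plan([.42,.02,.33],0,0,start=([.33,-.27,.33],0))
E
```

```text
8 [[np.float64(0.0),np.float64(0.0),np.float64(0.034),np.float64(30.7),np.float64(-34.5),np.float64(-14.5),0],[np.float64(0.0),np.float64(0.0),np.float64(0.034),np.float64(29.5),np.float64(-35.6),np.float64(-14.5),0],[np.float64(0.0),np.float64(0.0),np.float64(0.034),np.float64(28.3),np.float64(-36.5),np.float64(-14.5),0],[np.float64(0.0),np.float64(0.0),np.float64(0.034),np.float64(27.0),np.float64(-37.5),np.float64(-14.5),0],[np.float64(0.0),np.float64(0.0),np.float64(0.034),np.float64(25.7),np.float64(-38.4),np.float64(-14.5),0],[np.float64(0.0),np.float64(0.0),np.float64(0.034),np.float64(24.4),np.float64(-39.2),np.float64(-14.5),0],[np.float64(0.0),np.float64(0.0),np.float64(0.034),np.float64(23.0),np.float64(-40.0),np.float64(-14.5),0],[np.float64(0.0),np.float64(0.0),np.float64(0.034),np.float64(21.7),np.float64(-40.8),np.float64(-14.5),0]]
7 [[np.float64(0.0),np.float64(0.0),np.float64(0.0),np.float64(12.9),np.float64(-41.4),np.float64(0.0),0],[np.float64(0.0),np.float64(0.0),np.float64(0.0),np.float64(12.9),np.float64(-41.4),np.float64(0.0),0],[np.float64(0.0),np.float64(0.0),np.float64(0.0),np.float64(12.9),np.float64(-41.4),np.float64(0.0),0],[np.float64(0.0),np.float64(0.0),np.float64(0.0),np.float64(12.9),np.float64(-41.4),np.float64(0.0),0],[np.float64(0.0),np.float64(0.0),np.float64(0.0),np.float64(12.9),np.float64(-41.4),np.float64(0.0),0],[np.float64(0.0),np.float64(0.0),np.float64(0.0),np.float64(12.9),np.float64(-41.4),np.float64(0.0),0],[np.float64(0.0),np.float64(0.0),np.float64(0.0),np.float64(12.9),np.float64(-41.4),np.float64(0.0),0]]
```

Call:
carry_out:
  series:
    - [0,0,0.034,31,-34,-14.5,0]
    - [0,0,0.034,29.5,-36,-14.5,0]
    - [0,0,0.034,28,-36.5,-14.5,0]
    - [0,0,0.034,27,-37.5,-14.5,0]
    - [0,0,0.034,26,-38,-14.5,0]
    - [0,0,0.034,24,-39,-14.5,0]
    - [0,0,0.034,23,-40,-14.5,0]
    - [0,0,0.034,22,-41,-14.5,0]

```text
clock: 2.15
tcp_pos: [0.3307, -0.2688, 0.3307]
eef_rot: [180.0, -0.0, -0.1]
wrist_force: [1.0, -0.7, -0.2]
grip_width: 1.001
gripper_force: 0.0
```

```bash
sed -i 's/round(v,3)+0\./float(round(v,3)+0.)/;s/round(v,1)+0\./float(round(v,1)+0.)/' h.py
python3 - <<'E'
from h import *
np.set_printoptions(precision=4,suppress=True)
cT=cam('wrist'); im=snapshot('wrist'); save('w1',im); print(sense()['tcp_pos'],sense()['eef_rot'])
for r in spot_point('wrist','clean1_mid'): print(round(r['p'],2),np.round(r['position'],1),atz('wrist',r['position'],.049,cT))
E
```

```text
[ 0.3332 -0.264   0.3328] [-179.9894   -0.1916   -0.1192]
0.9 [349.2 223.7] [ 0.2464 -0.3094  0.049 ]
0.83 [449.1 211.6] [ 0.265  -0.4567  0.049 ]
0.63 [351.6 109.9] [ 0.4101 -0.3094  0.049 ]
```

Call:
carry_out:
  series:
    - [0,0,0,13,-41.5,0,0]
    - [0,0,0,13,-41.5,0,0]
    - [0,0,0,13,-41.5,0,0]
    - [0,0,0,13,-41.5,0,0]
    - [0,0,0,13,-41.5,0,0]
    - [0,0,0,13,-41.5,0,0]
    - [0,0,0,13,-41.5,0,0]

```text
clock: 2.95
tcp_pos: [0.4217, 0.0214, 0.33]
eef_rot: [180.0, -0.0, -0.0]
wrist_force: [0.6, -0.6, 0.6]
grip_width: 1.0
gripper_force: 0.0
```

Run:
```python
from h import *
np.set_printoptions(precision=4,suppress=True)
cT=cam('wrist'); im=snapshot('wrist'); save('w2',im); print(sense()['tcp_pos'],sense()['eef_rot'])
for k,z in dict(latch_tab=.159,latch_pivot=.134,striker=.126).items():
  for r in spot_point('wrist',k): print(k,round(r['p'],2),np.round(r['position'],1),atz('wrist',r['position'],z,cT))
```

```text
[0.423  0.0265 0.33  ] [-179.8643   -0.0631    0.1322]
latch_tab 0.64 [310.2 164.4] [0.4429 0.0342 0.159 ]
latch_pivot 0.91 [309.7  52.4] [0.5584 0.0346 0.134 ]
striker 0.93 [314.  160.5] [0.4426 0.0309 0.126 ]
```

View pics/w1.png

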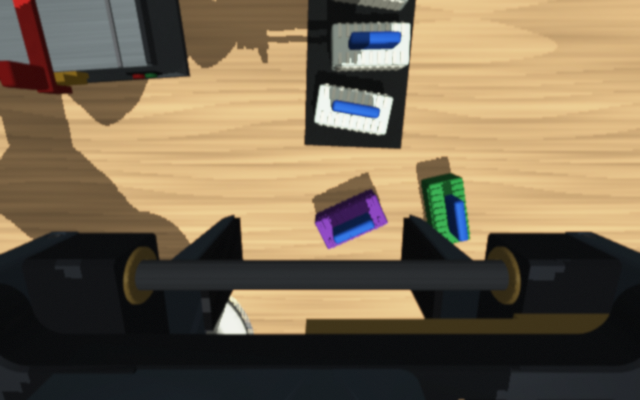

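View pics/w2.png

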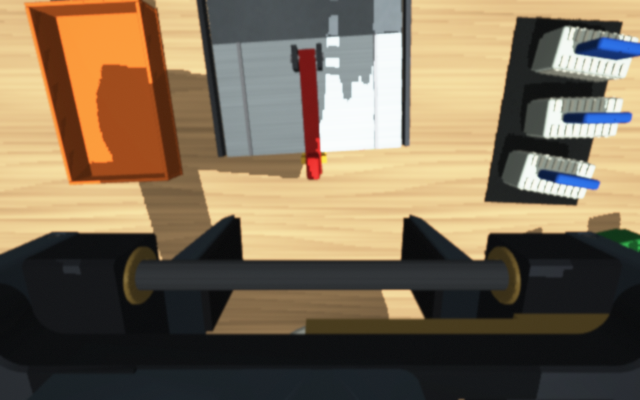

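Call:
carry_out:
  series:
    - [0,0,0,0,0,35,0.5]
    - [0,0,0,-10,-5,35,0.5]
    - [0,0,0,0,0,0,0.5]
    - [0,0,0,0,0,0,0.5]

```text
clock: 3.55
tcp_pos: [0.4116, 0.024, 0.2607]
eef_rot: [180.0, 0.0, -0.1]
wrist_force: [0.3, -0.5, 0.4]
grip_width: 0.681
gripper_force: 0.0
```

Run:
```python
from h import *
np.set_printoptions(precision=4,suppress=True)
cT=cam('wrist'); im=snapshot('wrist'); print(sense()['tcp_pos'],sense()['eef_rot'],sense()['grip_width'])
old=((get_calibration('wrist')),None)
T=np.eye(4);T[:3,:3]=R.from_euler('xyz',[-179.86,-.06,.13],degrees=True).as_matrix();T[:3,3]=[.423,.0265,.33]
c0=(cT[0],T@np.array(cT[0]['mount']))
prev=dict(latch_tab=[310.2,164.4],latch_pivot=[309.7,52.4],striker=[314,160.5])
for k,z in dict(latch_tab=.159,latch_pivot=.134,striker=.126).items():
  for r in spot_point('wrist',k)[:2]: print(k,round(r['p'],2),np.round(r['position'],1),atz('wrist',r['position'],z,cT),tri([ray('wrist',r['position'],cT),ray('wrist',prev[k],c0)]))
m=trace('wrist','latch_tab'); print(len(m))
if m: print(m[0]['p'],m[0]['bbox'])
h=cv2.cvtColor(im,cv2.COLOR_RGB2HSV); red=((h[...,0]<8)|(h[...,0]>172))&(h[...,1]>150)&(h[...,2]>40)
red[:, :250]=0; red[:,380:]=0
for y in range(0,215,12):
    x=np.where(red[y])[0]
    if len(x): print(y,x.min(),x.max(),end='; ')
cv2.imwrite('pics/w3.png',cv2.resize(im[0:215,150:470,::-1],None,fx=2.5,fy=2.5,interpolation=cv2.INTER_CUBIC))
```

```text
[0.4125 0.0241 0.2614] [179.985   -0.0954  -0.0707] 0.634982439718058
latch_tab 0.9 [314.4 164.4] [0.4431 0.0307 0.159 ] (array([0.5326, 0.0174, 0.7562]), np.float64(0.00019298337785646737))
latch_pivot 0.69 [306.8  25.7] [0.5567 0.0369 0.134 ] (array([0.5683, 0.0406, 0.0861]), np.float64(0.0017021435814428684))
striker 0.75 [315.2 157. ] [0.4452 0.0307 0.126 ] (array([0.4931, 0.0253, 0.4959]), np.float64(0.002178362465454143))
1
0.87 [310.8, 99.5, 32.0, 164.7]
24 295 315; 36 296 315; 48 297 316; 60 299 317; 72 300 317; 84 300 318; 96 301 319; 108 302 319; 120 303 320; 132 304 321; 144 305 321; 156 305 322; 168 306 323; 180 307 321;
```

View pics/w3.png

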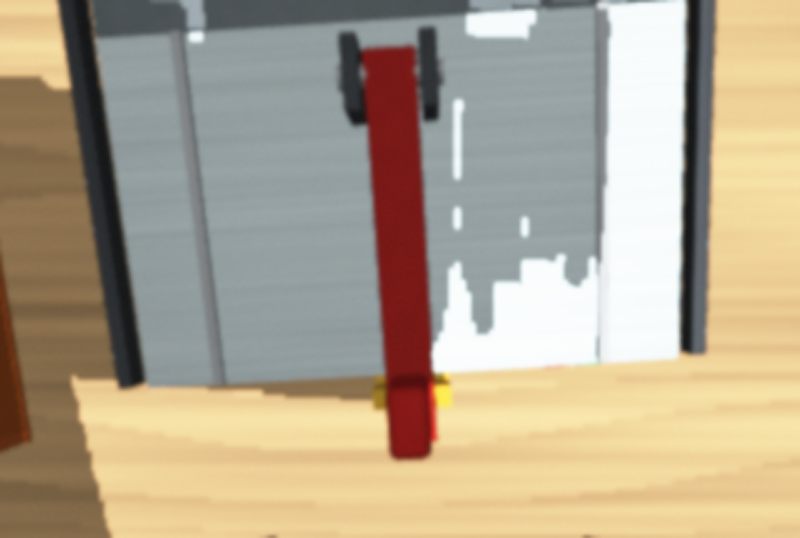

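Run:
```python
from h import *
np.set_printoptions(precision=4,suppress=True)
cT=cam('wrist')
t=atz('wrist',[314.2,167.4],.180,cT); p=atz('wrist',[305.3,28],.138,cT); print(t,p,np.degrees(np.arctan2(p[1]-t[1],p[0]-t[0])))
a=atz('wrist',[150+142/2.5,384/2.5],.124,cT);b=atz('wrist',[150+705/2.5,352/2.5],.124,cT);print(a,b,np.degrees(np.arctan2(-(b[0]-a[0]),-(b[1]-a[1])))*-1)
im=snapshot('scene'); print([ (round(r['p'],2),r['position']) for r in spot_point('scene','latch_tab')])
h=cv2.cvtColor(im,cv2.COLOR_RGB2HSV); red=((h[...,0]<8)|(h[...,0]>172))&(h[...,1]>150)&(h[...,2]>40); red[:160]=0;red[230:]=0;red[:,:320]=0;red[:,370:]=0
ys,xs=np.where(red); print(xs.min(),xs.max(),ys.min(),ys.max())
print([(y,int(xs[ys==y].min()),int(xs[ys==y].max())) for y in range(ys.min(),ys.max(),2)])
# project tab box corners in scene, given t
c=get_calibration('scene'); M=R.from_euler('xyz',c['attitude'],degrees=True).as_matrix()
for z in (.18,.138):
    v=M.T@(np.array([t[0],t[1],z])-c['xyz']); print(z,c['cx']+c['fx']*v[0]/-v[2],c['cy']-c['fy']*v[1]/-v[2])
plan([t[0],t[1],.245],3.2,.5)
```

```text
[0.4448 0.0311 0.18  ] [0.5553 0.0388 0.138 ] 3.983982686435774
[0.4494 0.1353 0.124 ] [ 0.4614 -0.0797  0.124 ] 3.219078646337586
[(0.68, [349.9, 190.7]), (0.6, [353.6, 185.5])]
340 356 177 210
[(177, 353, 354), (179, 352, 355), (181, 351, 355), (183, 351, 355), (185, 351, 355), (187, 351, 355), (189, 351, 355), (191, 350, 355), (193, 349, 353), (195, 348, 352), (197, 347, 351), (199, 345, 350), (201, 344, 348), (203, 343, 348), (205, 342, 346), (207, 341, 345), (209, 340, 344)]
0.18 352.8518721854124 177.85896280853888
0.138 352.560826949464 188.74518710631415
1 [[0.0,-0.001,-0.056,32.8,-6.3,15.7,0.5]]
```

Call:
carry_out:
  series:
    - [0,0,-0.064,33,-6.5,16,0.5]
    - [0,0,0,0,0,0,0.5]
    - [0,0,0,0,0,35,0.5]
    - [0,0,0,0,0,35,0.5]
    - [0,0,0,0,0,25,0.5]
    - [0,0,0,0,0,0,1]
    - [0,0,0,0,0,0,1]
    - [0,0,0,0,0,0,1]
  newtons: 30

```text
clock: 4.7
tcp_pos: [0.4454, 0.0314, 0.1503]
eef_rot: [180.0, -0.1, 3.7]
wrist_force: [0.5, -0.5, -0.3]
grip_width: 0.266
gripper_force: 0.0
```

Run:
```python
from h import *
print({k:np.round(v,3) for k,v in sense().items() if k not in('tau','joint_vel')})
```

```text
{'clock': np.float64(4.7), 'joint_pos': array([ -3.639,  19.085, 106.039,  -0.   ,  54.751,  82.708]), 'tcp_pos': array([0.445, 0.031, 0.15 ]), 'eef_rot': array([ 1.79984e+02, -1.24000e-01,  3.65300e+00]), 'wrist_force': array([ 0.468, -0.537, -0.345]), 'moment': array([ 0.109, -0.021,  0.004]), 'gripper_force': np.float64(0.0), 'grip_width': np.float64(0.266)}
```

Call:
carry_out:
  series:
    - [0,0,0,0,0,0,1]
    - [0,0,0,0,0,0,1]
    - [0,0,0,0,0,0,1]

```text
clock: 5.0
tcp_pos: [0.4452, 0.031, 0.15]
eef_rot: [179.9, -0.1, 3.6]
wrist_force: [-0.6, -5.2, 6.7]
grip_width: 0.155
gripper_force: 30.0
```

Call:
carry_out:
  series:
    - [0,-0.08,0,1.6,0,-9,1]
    - [0,-0.08,0,1.6,0,-9,1]
    - [0,-0.08,0,1.6,0,-9,1]
    - [0,-0.08,0,1.6,0,-9,1]
    - [0,0,0,0,0,0,1]

```text
clock: 5.5
tcp_pos: [0.4575, 0.0317, 0.1844]
eef_rot: [179.9, 18.3, 3.6]
wrist_force: [3.1, -5.2, 0.1]
grip_width: 0.151
gripper_force: 30.0
```

Call:
carry_out:
  series:
    - [0,0,0,19,0,-6.3,1]
    - [0,0,0,28.5,0,-9.5,1]
    - [0,0,0,28.5,0,-9.5,1]
    - [0,0,0,28.5,0,-9.5,1]
    - [0,0,0,0,0,0,1]

```text
clock: 6.0
tcp_pos: [0.5682, 0.0381, 0.184]
eef_rot: [179.9, 18.1, 3.6]
wrist_force: [3.3, -9.3, 1.6]
grip_width: 0.16
gripper_force: 30.0
```

Call:
carry_out:
  series:
    - [0,0,0,19,1,-6.3,1]
    - [0,0,0,14,0.5,-4.6,1]
    - [0,0,0,0,0,0,1]
    - [0,0,0,0,0,0,1]

```text
clock: 6.4
tcp_pos: [0.6, 0.0397, 0.1842]
eef_rot: [180.0, 18.2, 3.6]
wrist_force: [2.2, -2.3, 0.6]
grip_width: 0.152
gripper_force: 30.0
```

Call:
carry_out:
  series:
    - [0,0,0,4,0,-1.3,1]
    - [0,0,0,0,0,0,1]
    - [0,0.08,0,-1,0,9,1]
    - [0,0.08,0,-1,0,9,1]
    - [0,0.08,0,-1,0,9,1]
    - [0,0.08,0,-1,0,9,1]
    - [0,0,0,0,0,0,1]

```text
clock: 7.1
tcp_pos: [0.5904, 0.0392, 0.1501]
eef_rot: [180.0, -0.1, 3.6]
wrist_force: [-2.9, -2.2, -2.0]
grip_width: 0.149
gripper_force: 30.0
```

Call:
carry_out:
  series:
    - [0,0,0,0,0,0,0.6]
    - [0,0,0,0,0,0,0.6]
    - [0,0,0,0,0,-40,0.6]
    - [0,0,0,0,0,-45,0.6]
    - [0,0,0,-45,0,-45,0.6]
    - [0,0,0,-45,0,-45,0.6]
    - [0,0,0,0,0,0,0.6]

```text
clock: 7.8
tcp_pos: [0.5213, 0.035, 0.31]
eef_rot: [180.0, -0.3, 3.7]
wrist_force: [-0.1, 0.3, -0.3]
grip_width: 0.399
gripper_force: 0.0
```

Run:
```python
from h import *
np.set_printoptions(precision=4,suppress=True)
cT=cam('wrist'); im=snapshot('wrist'); save('w4',im); s=sense(); print(s['tcp_pos'],s['eef_rot'],s['grip_width'])
np.save('T4.npy',cT[1])
for k,z in dict(bay1=.058,bay2=.058,bay3=.058,clogged1_mid=.058,clean1_mid=.058).items():
  for r in spot_point('wrist',k): print(k,round(r['p'],2),np.round(r['position'],1),atz('wrist',r['position'],z,cT))
```

```text
[0.5224 0.0351 0.3078] [179.9809  -0.2509   3.6689] 0.40020222377278236
bay1 0.86 [271.9 178.7] [0.5082 0.1014 0.058 ]
bay2 0.86 [271.9 178.7] [0.5082 0.1014 0.058 ]
bay3 0.86 [271.9 178.7] [0.5082 0.1014 0.058 ]
clogged1_mid 0.56 [372.1 177.1] [ 0.5191 -0.0327  0.058 ]
clogged1_mid 0.55 [601.4  32.1] [ 0.7134 -0.2902  0.058 ]
clean1_mid 0.75 [552.1 261. ] [ 0.414  -0.3036  0.058 ]
```

View pics/w4.png

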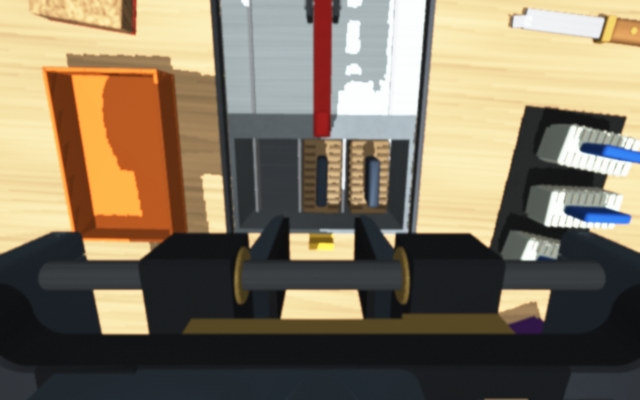

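Run:
```python
from h import *
np.set_printoptions(precision=4,suppress=True)
cT=(get_calibration('wrist'),np.load('T4.npy'))
im=cv2.imread('pics/w4.png')
print('fins',atz('wrist',[322,180.5],.104,cT),atz('wrist',[373,181.5],.104,cT))
h=cv2.cvtColor(im,cv2.COLOR_BGR2HSV); m=((h[...,0]>4)&(h[...,0]<17)&(h[...,1]>170)&(h[...,2]>60)).astype(np.uint8); m[:,200:]=0; m[:55]=0
n,l,st,_=cv2.connectedComponentsWithStats(m); i=1+np.argmax(st[1:,4]); c=max(cv2.findContours((l==i).astype(np.uint8),0,2)[0],key=cv2.contourArea)
hull=cv2.convexHull(c); q=cv2.approxPolyDP(hull,6,True)[:,0]; print(q.tolist())
for v in q: print(v,atz('wrist',v,.05,cT)[:2], atz('wrist',v,.0,cT)[:2])
for cm in('top','scene','wrist'):
    if cm!='wrist': snapshot(cm)
    for r in spot_point(cm,'crate_in')[:2]: print(cm,round(r['p'],2),r['position'],atz(cm,r['position'],.005,cT if cm=='wrist' else None))
    for r in trace(cm,'crate_in')[:1]: print(cm,r['bbox'])
s=sense();print(s['tcp_pos'],s['grip_width'])
```

```text
fins [0.5191 0.0348 0.104 ] [ 0.5218 -0.0264  0.104 ]
[[43, 68], [173, 76], [185, 232], [159, 242], [83, 240], [72, 231]]
[43 68] [0.6297 0.3939] [0.634  0.4349]
[173  76] [0.6307 0.231 ] [0.6352 0.2532]
[185 232] [0.4213 0.2244] [0.4014 0.2457]
[159 242] [0.4035 0.2623] [0.3816 0.2881]
[ 83 240] [0.3996 0.3712] [0.3772 0.4095]
[ 72 231] [0.4124 0.3852] [0.3916 0.4252]
top [219.4, 208.2, 46.7, 74.1]
scene 0.92 [429.0, 256.1] [0.5228 0.3155 0.005 ]
scene 0.41 [265.6, 184.8] [ 0.3528 -0.3698  0.005 ]
scene [430.2, 254.9, 60.7, 71.5]
wrist 0.8 [127.5, 156.0] [0.5181 0.3239 0.005 ]
wrist [112.3, 154.0, 148.2, 179.2]
[0.5224 0.0349 0.3051] 0.4004022460902657
```

Call:
carry_out:
  series:
    - [0,0,0,-5,-46,-9,0.6]
    - [0,0,0,-5,-46,-9,0.6]
    - [0,0,0,-5,-46,-9,0.6]
    - [0,0,0,-5,-46,-9,0.6]
    - [0,0,0,-5,-46,-9,0.6]
    - [0,0,0,-5,-46,-9,0.6]
    - [0,0,0,0,0,0,0.6]
    - [0,0,0,0,0,0,0.6]

```text
clock: 9.3
tcp_pos: [0.4745, 0.3093, 0.3591]
eef_rot: [180.0, -0.0, 3.8]
wrist_force: [-0.1, -0.7, 0.5]
grip_width: 0.398
gripper_force: 0.0
```

Run:
```python
from h import *
np.set_printoptions(precision=4,suppress=True)
cT=cam('wrist'); im=snapshot('wrist'); save('w5',im); s=sense(); print(s['tcp_pos'],s['eef_rot'],s['grip_width'])
np.save('T5.npy',cT[1])
for k,z in dict(crate_in=.005).items():
  for r in spot_point('wrist',k): print(k,round(r['p'],2),np.round(r['position'],1),atz('wrist',r['position'],z,cT))
```

```text
[0.4747 0.3083 0.359 ] [179.9764   0.0125   3.693 ] 0.40015119245942016
crate_in 0.68 [315.4 132.7] [0.5189 0.3225 0.005 ]
```

View pics/w5.png

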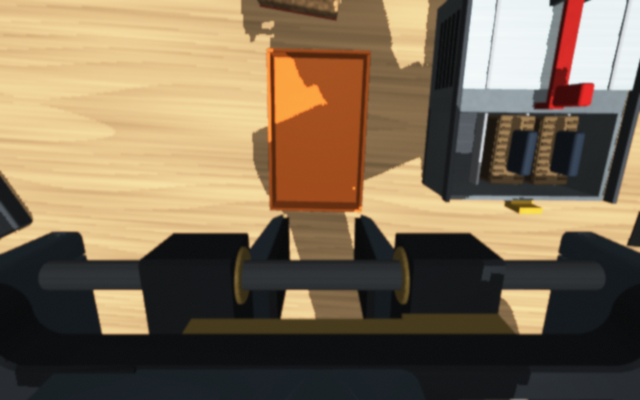

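Run:
```python
from h import *
np.set_printoptions(precision=4,suppress=True)
cT=(get_calibration('wrist'),np.load('T5.npy'))
C=np.array([atz('wrist',v,.05,cT)[:2] for v in [(267,50),(370,52),(360,211),(270,210)]]); print(C,C.mean(0))
print(np.degrees([np.arctan2(*(C[0]-C[3])[::-1]),np.arctan2(*(C[1]-C[2])[::-1]),np.arctan2(*(C[0]-C[1])[::-1])-np.pi/2]), [np.linalg.norm(C[i]-C[i-1]) for i in range(4)])
plan([.522,-.026,.20],3,.6)
```

```text
[[0.6287 0.3955]
 [0.6356 0.2532]
 [0.4058 0.2448]
 [0.3981 0.3855]] [0.5171 0.3197]
[2.5017 2.0954 2.7773] [np.float64(0.23079730905597576), np.float64(0.14253287553691307), np.float64(0.22993504667100945), np.float64(0.14090924089928156)]
8 [[0.0,0.0,0.001,3.2,42.0,19.9,0.6],[0.0,0.0,0.001,3.3,42.0,19.9,0.6],[0.0,0.0,0.001,3.4,42.0,19.9,0.6],[0.0,0.0,0.001,3.4,42.0,19.9,0.6],[0.0,0.0,0.001,3.5,42.0,19.9,0.6],[0.0,0.0,0.001,3.5,42.0,19.9,0.6],[0.0,0.0,0.001,3.6,42.0,19.9,0.6],[0.0,0.0,0.001,3.6,42.0,19.9,0.6]]
```

Call:
carry_out:
  series:
    - [0,0,0.001,3.5,42,20,0.6]
    - [0,0,0.001,3.5,42,20,0.6]
    - [0,0,0.001,3.5,42,20,0.6]
    - [0,0,0.001,3.5,42,20,0.6]
    - [0,0,0.001,3.5,42,20,0.6]
    - [0,0,0.001,3.5,42,20,0.6]
    - [0,0,0.001,3.5,42,20,0.6]
    - [0,0,0.001,3.5,42,20,0.6]

```text
clock: 10.2
tcp_pos: [0.5225, -0.0283, 0.1986]
eef_rot: [180.0, -0.0, 3.1]
wrist_force: [0.4, 0.1, -0.2]
grip_width: 0.399
gripper_force: 0.0
```

Call:
carry_out:
  series:
    - [0,0,0,0,0,0,0.6]
    - [0,0,0,0,0,0,0.6]

```text
clock: 10.4
tcp_pos: [0.5224, -0.0271, 0.1988]
eef_rot: [-180.0, 0.1, 3.0]
wrist_force: [0.6, -0.5, 0.9]
grip_width: 0.402
gripper_force: 0.0
```

Run:
```python
from h import *
np.set_printoptions(precision=4,suppress=True)
cT=cam('wrist'); im=snapshot('wrist'); s=sense(); print(s['tcp_pos'],s['eef_rot'],s['grip_width'])
np.save('T6.npy',cT[1]); save('w6',im)
cv2.imwrite('pics/w6c.png',cv2.resize(im[60:300,160:480,::-1],None,fx=2.5,fy=2.5))
```

```text
[ 0.5227 -0.0261  0.1993] [-179.9874    0.0159    3.0738] 0.39955797891361033
```

View pics/w6c.png

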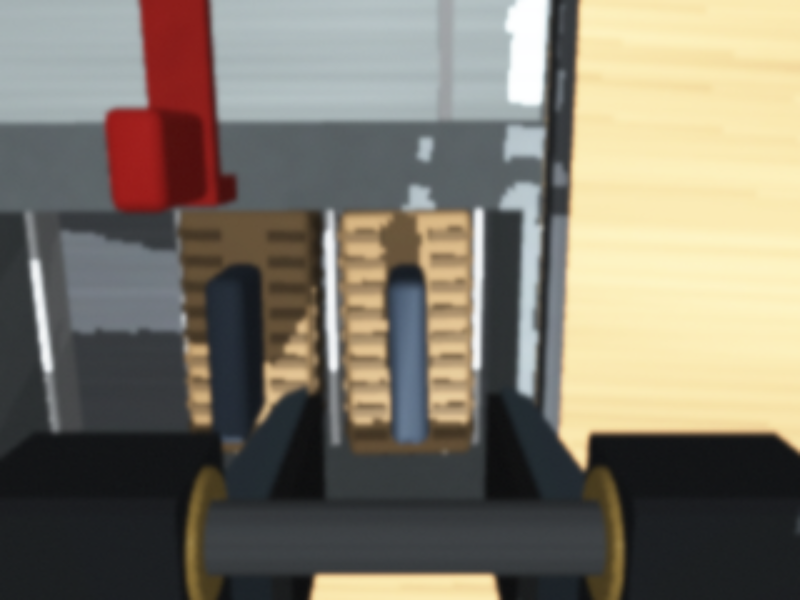

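Run:
```python
from h import *
np.set_printoptions(precision=4,suppress=True)
c=get_calibration('wrist'); T6=(c,np.load('T6.npy'));T4=(c,np.load('T4.npy'))
print(atz('wrist',[322.8,201.6],.104,T6), tri([ray('wrist',[322.8,201.6],T6),ray('wrist',[373,181.5],T4)]))
# middle fin right-top edges: crop 208..236 top face?
print(atz('wrist',[160+222/2.5,60+354/2.5],.104,T6))
```

```text
[ 0.5227 -0.0275  0.104 ] (array([ 0.5204, -0.0277,  0.0961]), np.float64(0.00013900884703940984))
[0.5194 0.036  0.104 ]
```

Call:
carry_out:
  series:
    - [0,0,0,0,1.3,45,0.6]
    - [0,0,0,0,0,45,0.6]
    - [0,0,0,0,0,30,0.6]
    - [0,0,0,0,0,9,0.6]
    - [0,0,0,0,0,0,1]
    - [0,0,0,0,0,0,1]
    - [0,0,0,0,0,0,1]
    - [0,0,0,0,0,0,1]
  newtons: 35

```text
clock: 11.25
tcp_pos: [0.5242, -0.0266, 0.0716]
eef_rot: [180.0, -0.2, 3.2]
wrist_force: [1.0, 1.1, 9.1]
grip_width: 0.157
gripper_force: 35.0
```

Call:
carry_out:
  series:
    - [0,0,0,0,0,0,1]
    - [0,0,0,0,0,-10,1]
    - [0,0,0,0,0,-30,1]
    - [0,0,0,0,0,-45,1]
    - [0,0,0,0,0,-50,1]
    - [0,0,0,0,0,-45,1]
    - [0,0,0,0,0,0,1]

```text
clock: 11.95
tcp_pos: [0.5256, -0.0269, 0.2568]
eef_rot: [179.9, -0.6, 3.2]
wrist_force: [0.9, 0.3, -4.6]
grip_width: 0.155
gripper_force: 35.0
```

Run:
```python
from h import *
s=sense(); print(s['tcp_pos'],s['eef_rot'],s['grip_width'])
plan([.572,.3224,.25],92.5,1)
plan([.572,.3224,.25],92.5,1,n=11)
```

```text
[ 0.52564207 -0.02689791  0.25684814] [179.87329607  -0.57140585   3.20372834] 0.15537483995680632
11 [[0.001,-0.001,-0.142,6.0,-31.5,0.6,1],[0.001,-0.001,-0.142,10.4,-30.3,0.6,1],[0.001,-0.001,-0.142,14.5,-28.5,0.7,1],[0.001,-0.001,-0.142,18.4,-26.2,0.7,1],[0.001,-0.001,-0.142,21.9,-23.3,0.7,1],[0.001,-0.001,-0.142,25.0,-20.0,0.7,1],[0.001,-0.001,-0.142,27.6,-16.3,0.7,1],[0.001,-0.001,-0.142,29.6,-12.2,0.7,1],[0.001,-0.001,-0.142,31.0,-7.9,0.7,1],[0.001,-0.001,-0.142,31.8,-3.4,0.7,1],[0.001,-0.001,-0.142,32.0,1.1,0.6,1]]
11 [[0.001,-0.001,-0.142,6.0,-31.5,0.6,1],[0.001,-0.001,-0.142,10.4,-30.3,0.6,1],[0.001,-0.001,-0.142,14.5,-28.5,0.7,1],[0.001,-0.001,-0.142,18.4,-26.2,0.7,1],[0.001,-0.001,-0.142,21.9,-23.3,0.7,1],[0.001,-0.001,-0.142,25.0,-20.0,0.7,1],[0.001,-0.001,-0.142,27.6,-16.3,0.7,1],[0.001,-0.001,-0.142,29.6,-12.2,0.7,1],[0.001,-0.001,-0.142,31.0,-7.9,0.7,1],[0.001,-0.001,-0.142,31.8,-3.4,0.7,1],[0.001,-0.001,-0.142,32.0,1.1,0.6,1]]
```

Call:
carry_out:
  series:
    - [0,0,-0.142,6,-31.5,0.6,1]
    - [0,0,-0.142,10.5,-30.5,0.6,1]
    - [0,0,-0.142,14.5,-28.5,0.6,1]
    - [0,0,-0.142,18.5,-26,0.6,1]
    - [0,0,-0.142,22,-23.5,0.6,1]
    - [0,0,-0.142,25,-20,0.6,1]
    - [0,0,-0.142,27.5,-16.5,0.6,1]
    - [0,0,-0.142,29.5,-12,0.6,1]

```text
clock: 12.75
tcp_pos: [0.556, 0.2288, 0.245]
eef_rot: [-179.9, 0.0, 68.6]
wrist_force: [0.0, -0.1, -3.3]
grip_width: 0.151
gripper_force: 35.0
```

Call:
carry_out:
  series:
    - [0,0,-0.142,31,-8,0.6,1]
    - [0,0,-0.142,32,-3.5,0.6,1]
    - [0,0,-0.142,32,1,0.6,1]
    - [0,0,0,0,0,0,1]
    - [0,0,0,0,0,0,1]

```text
clock: 13.25
tcp_pos: [0.5681, 0.3232, 0.2429]
eef_rot: [-179.9, 0.0, 92.7]
wrist_force: [-0.1, -0.5, -3.4]
grip_width: 0.152
gripper_force: 35.0
```

Run:
```python
from h import *
s=sense(); print(s['tcp_pos'],s['eef_rot'],s['grip_width'],s['wrist_force'])
plan([.572,.3224,.065],92.5,1,n=5)
```

```text
[0.56813235 0.32324481 0.24292563] [-1.79922303e+02  3.97020584e-02  9.26991417e+01] 0.15204581625218774 [-0.08063087 -0.54321419 -3.41665132]
5 [[0.0,0.0,0.001,-0.2,0.8,35.6,1],[0.0,0.0,0.001,-0.2,0.8,35.6,1],[0.0,0.0,0.001,-0.2,0.8,35.6,1],[0.0,0.0,0.001,-0.2,0.8,35.6,1],[0.0,0.0,0.001,-0.2,0.8,35.6,1]]
```

Call:
carry_out:
  series:
    - [0,0,0,0,2,45,1]
    - [0,0,0,0,2,50,1]
    - [0,0,0,0,0,45,1]
    - [0,0,0,0,0,25,1]
    - [0,0,0,0,0,10,1]
    - [0,0,0,0,0,1,1]
    - [0,0,0,0,0,0,1]

```text
clock: 13.95
tcp_pos: [0.5736, 0.3232, 0.0691]
eef_rot: [179.9, -0.0, 92.6]
wrist_force: [0.1, -0.5, -2.5]
grip_width: 0.152
gripper_force: 35.0
```

Call:
carry_out:
  series:
    - [0,0,0,0,0,3,1]
    - [0,0,0,0,0,1.5,1]
    - [0,0,0,0,0,0,1]

```text
clock: 14.25
tcp_pos: [0.5737, 0.3236, 0.0646]
eef_rot: [179.9, -0.0, 92.7]
wrist_force: [0.4, 0.5, 5.5]
grip_width: 0.15
gripper_force: 35.0
```

Call:
carry_out:
  series:
    - [0,0,0,0,0,0,0.6]
    - [0,0,0,0,0,0,0.6]
    - [0,0,0,0,0,0,0.6]
    - [0,0,0,0,0,-30,0.6]
    - [0,0,0,0,0,-45,0.6]
    - [0,0,0,0,0,-45,0.6]
    - [0,0,0,0,0,-45,0.6]
    - [0,0,0,0,0,0,0.6]

```text
clock: 15.05
tcp_pos: [0.5754, 0.3245, 0.2349]
eef_rot: [179.5, -0.2, 92.7]
wrist_force: [0.0, 0.3, -0.2]
grip_width: 0.398
gripper_force: 0.0
```

Run:
```python
from h import *
s=sense(); print(s['tcp_pos'],s['eef_rot'],s['grip_width'],s['wrist_force'])
plan([.5194,.036,.20],3,.6)
```

```text
[0.57544649 0.32449705 0.23492894] [179.45526114  -0.21878178  92.69957848] 0.39770720531943476 [ 0.03825629  0.27653062 -0.22691026]
11 [[0.0,-0.001,0.142,-26.0,-6.4,3.0,0.6],[0.0,-0.001,0.142,-26.6,-2.6,3.0,0.6],[0.0,-0.001,0.142,-26.7,1.2,3.1,0.6],[0.0,-0.001,0.142,-26.3,5.0,3.1,0.6],[0.0,-0.001,0.142,-25.3,8.6,3.1,0.6],[0.0,-0.001,0.142,-23.8,12.1,3.1,0.6],[0.0,-0.001,0.142,-21.8,15.4,3.1,0.6],[0.0,-0.001,0.142,-19.4,18.3,3.2,0.6],[0.0,-0.001,0.142,-16.6,20.9,3.2,0.6],[0.0,-0.001,0.142,-13.5,23.1,3.2,0.6],[0.0,-0.001,0.142,-10.1,24.7,3.2,0.6]]
```

Call:
carry_out:
  series:
    - [0,0,0.142,-26,-6.5,3,0.6]
    - [0,0,0.142,-26.5,-2.5,3,0.6]
    - [0,0,0.142,-26.5,1,3,0.6]
    - [0,0,0.142,-26.5,5,3,0.6]
    - [0,0,0.142,-25.5,8.5,3,0.6]
    - [0,0,0.142,-24,12,3,0.6]
    - [0,0,0.142,-22,15.5,3,0.6]
    - [0,0,0.142,-19.5,18.5,3,0.6]

```text
clock: 15.85
tcp_pos: [0.5309, 0.1118, 0.2038]
eef_rot: [-180.0, 0.0, 27.3]
wrist_force: [0.3, -0.7, -0.3]
grip_width: 0.4
gripper_force: 0.0
```

Call:
carry_out:
  series:
    - [0,0,0.142,-16.5,21,3,0.6]
    - [0,0,0.142,-13.5,23,3,0.6]
    - [0,0,0.142,-10,25,3,0.6]
    - [0,0,0,0,0,0,0.6]
    - [0,0,0,0,0,0,0.6]

```text
clock: 16.35
tcp_pos: [0.5164, 0.0337, 0.195]
eef_rot: [-180.0, 0.0, 3.2]
wrist_force: [0.6, -0.2, 1.5]
grip_width: 0.401
gripper_force: 0.0
```

```bash
cat >> h.py <<'E'
def look(n):
    cT=cam('wrist'); im=snapshot('wrist'); s=sense(); print(np.round(s['tcp_pos'],4),np.round(s['eef_rot'],2),s['grip_width'])
    np.save('T_'+n+'.npy',cT[1]); save(n,im); return im,cT
def darkfin(im,box,lo,hi):
    """blob within box (x0,x1,y0,y1) in HSV range nearest its middle"""
    x0,x1,y0,y1=box; h=cv2.cvtColor(im[y0:y1,x0:x1],cv2.COLOR_RGB2HSV); m=cv2.inRange(h,lo,hi)
    n,l,st,c=cv2.connectedComponentsWithStats(m); i=1+np.argmax(st[1:,4]); ys,xs=np.where(l==i)
    r=cv2.minAreaRect(np.c_[xs+x0,ys+y0].astype(np.float32)); return r,st[i]
E
python3 - <<'E'
from h import *
im,cT=look('w7')
plan([.5194,.036,.20],3,.6)
print(cv2.cvtColor(im,cv2.COLOR_RGB2HSV)[200,290:356:3].tolist())
r=darkfin(im,(285,360,150,245),(100,60,0),(130,255,140)); print(r, atz('wrist',r[0][0],.104,cT))
E
```

```text
[0.5166 0.0343 0.1951] [-1.7999e+02 -1.0000e-02  3.2900e+00] 0.39876200328736366
1 [[0.0,0.0,0.005,2.9,-1.6,-4.9,0.6]]
[[102, 6, 229], [30, 1, 193], [17, 101, 169], [18, 101, 170], [18, 99, 181], [18, 98, 188], [17, 103, 136], [17, 109, 101], [106, 61, 46], [107, 90, 54], [107, 87, 56], [107, 82, 56], [107, 80, 51], [18, 92, 172], [18, 92, 214], [18, 103, 149], [18, 98, 177], [18, 99, 176], [18, 101, 185], [16, 28, 173], [98, 4, 237], [103, 26, 69]]
(((320.4999694824219, 199.49996948242188), (68.99998474121094, 12.999998092651367), 90.0), array([ 29,  15,  14,  70, 864], dtype=int32)) [0.51958989 0.03540192 0.104     ]
```

Call:
carry_out:
  series:
    - [0,0,0,3,-1.2,45,0.6]
    - [0,0,0,0,0,45,0.6]
    - [0,0,0,0,0,28,0.6]
    - [0,0,0,0,0,6.5,0.6]
    - [0,0,0,0,0,0,1]
    - [0,0,0,0,0,0,1]
    - [0,0,0,0,0,0,1]
    - [0,0,0,0,0,0,1]

```text
clock: 17.2
tcp_pos: [0.5204, 0.0353, 0.0721]
eef_rot: [180.0, -0.2, 3.2]
wrist_force: [-0.6, 0.4, 8.8]
grip_width: 0.15
gripper_force: 35.0
```

Call:
carry_out:
  series:
    - [0,0,0,0,0,0,1]
    - [0,0,0,0,0,-10,1]
    - [0,0,0,0,0,-30,1]
    - [0,0,0,0,0,-45,1]
    - [0,0,0,0,0,-50,1]
    - [0,0,0,0,0,-45,1]
    - [0,0,0,0,0,0,1]
    - [0,0,0,0,0,0,1]

```text
clock: 18.0
tcp_pos: [0.5195, 0.0353, 0.2519]
eef_rot: [180.0, -0.1, 3.2]
wrist_force: [-0.2, -0.3, -3.7]
grip_width: 0.15
gripper_force: 35.0
```

Run:
```python
from h import *
s=sense(); print(s['tcp_pos'],s['eef_rot'],s['grip_width'])
plan([.462,.3176,.245],92.5,1)
```

```text
[0.51954091 0.03530839 0.25186392] [ 1.79985965e+02 -1.35239975e-01  3.20055218e+00] 0.15025945889930753
11 [[0.0,0.0,-0.142,-3.8,-25.9,0.6,1],[0.0,0.0,-0.142,-0.1,-26.2,0.6,1],[0.0,0.0,-0.142,3.6,-25.9,0.6,1],[0.0,0.0,-0.142,7.2,-25.2,0.6,1],[0.0,0.0,-0.142,10.7,-23.9,0.6,1],[0.0,0.0,-0.142,14.0,-22.1,0.6,1],[0.0,0.0,-0.142,17.0,-19.9,0.6,1],[0.0,0.0,-0.142,19.6,-17.4,0.6,1],[0.0,0.0,-0.142,21.9,-14.4,0.6,1],[0.0,0.0,-0.142,23.7,-11.2,0.6,1],[0.0,0.0,-0.142,25.0,-7.7,0.6,1]]
```

Call:
carry_out:
  series:
    - [0,0,-0.142,-4,-26,0.6,1]
    - [0,0,-0.142,0,-26,0.6,1]
    - [0,0,-0.142,3.5,-26,0.6,1]
    - [0,0,-0.142,7,-25,0.6,1]
    - [0,0,-0.142,10.5,-24,0.6,1]
    - [0,0,-0.142,14,-22,0.6,1]
    - [0,0,-0.142,17,-20,0.6,1]
    - [0,0,-0.142,19.5,-17.5,0.6,1]

```text
clock: 18.8
tcp_pos: [0.4753, 0.2407, 0.2441]
eef_rot: [-179.9, 0.1, 68.6]
wrist_force: [-0.1, -0.6, -3.3]
grip_width: 0.151
gripper_force: 35.0
```

Call:
carry_out:
  series:
    - [0,0,-0.142,22,-14.5,0.6,1]
    - [0,0,-0.142,23.5,-11,0.6,1]
    - [0,0,-0.142,25,-7.5,0.6,1]
    - [0,0,0,0,0,45,1]
    - [0,0,0,0,0,50,1]
    - [0,0,0,0,0,45,1]
    - [0,0,0,0,0,0,1]
    - [0,0,0,0,0,0,1]

```text
clock: 19.6
tcp_pos: [0.4604, 0.3165, 0.1038]
eef_rot: [-179.8, 0.1, 92.7]
wrist_force: [0.8, -0.1, -1.6]
grip_width: 0.149
gripper_force: 35.0
```

Call:
carry_out:
  series:
    - [0,0,0,0,0,25,1]
    - [0,0,0,0,0,11,1]
    - [0,0,0,0,0,2,1]
    - [0,0,0,0,0,1,1]
    - [0,0,0,0,0,0,1]

```text
clock: 20.1
tcp_pos: [0.4617, 0.3172, 0.0661]
eef_rot: [179.9, -0.0, 92.7]
wrist_force: [0.3, -0.0, -2.9]
grip_width: 0.153
gripper_force: 35.0
```

Call:
carry_out:
  series:
    - [0,0,0,0,0,2,1]
    - [0,0,0,0,0,0,0.6]
    - [0,0,0,0,0,0,0.6]
    - [0,0,0,0,0,0,0.6]
    - [0,0,0,0,0,-30,0.6]
    - [0,0,0,0,0,-50,0.6]
    - [0,0,0,0,0,-50,0.6]
    - [0,0,0,0,0,-50,0.6]

```text
clock: 20.9
tcp_pos: [0.4607, 0.3168, 0.2452]
eef_rot: [-180.0, 0.0, 92.7]
wrist_force: [1.1, 0.9, -1.0]
grip_width: 0.397
gripper_force: 0.0
```

Call:
carry_out:
  series:
    - [0,0,0,-48,0,-10,0.6]
    - [0,0,0,-48,0,-10,0.6]
    - [0,0,0,-48,0,-10,0.6]
    - [0,0,0,-48,0,-10,0.6]
    - [0,0,0,-48,0,-10,0.6]
    - [0,0,0,-48,0,-10,0.6]
    - [0,0,0,-48,0,-10,0.6]
    - [0,0,0,-48,0,-10,0.6]

```text
clock: 21.7
tcp_pos: [0.4788, -0.0685, 0.3237]
eef_rot: [180.0, 0.0, 92.7]
wrist_force: [1.7, 0.4, 0.6]
grip_width: 0.399
gripper_force: 0.0
```

Call:
carry_out:
  series:
    - [0,0,0.04,-48,0,-3,0.6]
    - [0,0,0,-48,0,0,0.6]
    - [0,0,0,-48,0,0,0.6]
    - [0,0,0,-48,0,0,0.6]
    - [0,0,0,0,0,0,0.6]
    - [0,0,0,0,0,0,0.6]

```text
clock: 22.3
tcp_pos: [0.4821, -0.2593, 0.3258]
eef_rot: [-180.0, -0.0, 90.3]
wrist_force: [-0.2, -0.2, -0.1]
grip_width: 0.4
gripper_force: 0.0
```

Run:
```python
from h import *
im,cT=look('w8')
h=cv2.cvtColor(im,cv2.COLOR_RGB2HSV); m=cv2.inRange(h,(100,120,50),(125,255,255)); m[215:]=0
n,l,st,c=cv2.connectedComponentsWithStats(m)
for i in range(1,n):
    if st[i,4]>80:
        ys,xs=np.where(l==i); r=cv2.minAreaRect(np.c_[xs,ys].astype(np.float32)); print(st[i],r[0],atz('wrist',r[0],.095,cT))
for r in spot_point('wrist','clean1_mid'): print(round(r['p'],2),np.round(r['position'],1),atz('wrist',r['position'],.049,cT))
```

```text
[ 0.4822 -0.2583  0.3259] [-1.7998e+02 -3.0000e-02  9.0370e+01] 0.3999684933831802
[131 186  39  29 690] (149.35194396972656, 203.82188415527344) [ 0.25915571 -0.30018748  0.095     ]
[262 186  15  29 311] (269.1999816894531, 200.10000610351562) [ 0.41545473 -0.29431959  0.095     ]
[323 201   9  14 120] (327.0, 207.5) [ 0.4906215 -0.3039147  0.095    ]
[381 200  16  15 181] (388.5, 207.0) [ 0.57094488 -0.30279749  0.095     ]
0.91 [270.2 204.7] [ 0.40895077 -0.31348262  0.049     ]
0.81 [162.3 202.5] [ 0.252564   -0.31102023  0.049     ]
```

View pics/w8.png

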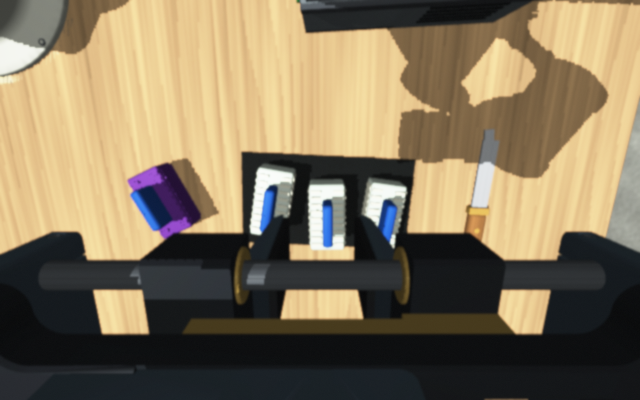

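Run:
```python
from h import *
cT=(get_calibration('wrist'),np.load('T_w8.npy'))
for a in ((328,224),(389,222),(268,209)): print(atz('wrist',a,.095,cT))
p=atz('wrist',(268,209),.095,cT)
plan([p[0],p[1],.19],82,.6)
```

```text
[ 0.49217061 -0.32665869  0.095     ]
[ 0.57281343 -0.32342881  0.095     ]
[ 0.41345316 -0.3063777   0.095     ]
4 [[0.0,0.0,0.037,-12.1,-17.3,34.0,0.6],[0.0,0.0,0.037,-12.7,-16.8,34.0,0.6],[0.0,0.0,0.037,-13.3,-16.4,34.0,0.6],[0.0,0.0,0.037,-13.9,-15.9,34.0,0.6]]
```

Call:
carry_out:
  series:
    - [0,0,0.037,-12,-17.5,34,0.6]
    - [0,0,0.037,-12.5,-17,34,0.6]
    - [0,0,0.037,-13.5,-16.5,34,0.6]
    - [0,0,0.037,-14,-16,34,0.6]
    - [0,0,0,0,0,0,0.6]
    - [0,0,0,0,0,0,0.6]

```text
clock: 23.0
tcp_pos: [0.4131, -0.3064, 0.1903]
eef_rot: [-180.0, -0.0, 82.0]
wrist_force: [0.1, -0.2, 0.1]
grip_width: 0.4
gripper_force: 0.0
```

```bash
cat >> h.py <<'E'
def bluefin(name):
    im,cT=look(name)
    h=cv2.cvtColor(im,cv2.COLOR_RGB2HSV); m=cv2.inRange(h,(100,120,50),(125,255,255)); m[:,:200]=0; m[:,440:]=0; m[250:]=0
    n,l,st,c=cv2.connectedComponentsWithStats(m)
    for i in range(1,n):
        if st[i,4]>150:
            ys,xs=np.where(l==i); r=cv2.minAreaRect(np.c_[xs,ys].astype(np.float32)); b=cv2.boxPoints(r)
            P=np.array([atz('wrist',v,.095,cT)[:2] for v in b]); e=[P[1]-P[0],P[2]-P[1]]; k=np.argmax([np.linalg.norm(v) for v in e])
            print(st[i][:4],np.round(r[0],1),'at',np.round(P.mean(0),4),'len',np.round([np.linalg.norm(v) for v in e],4),'yaw',np.round(np.degrees(np.arctan2(e[k][1],e[k][0]))%180,1))
E
python3 - <<'E'
from h import *
bluefin('w9')
E
```

```text
[ 0.4139 -0.3067  0.1911] [1.7993e+02 3.0000e-02 8.2010e+01] 0.3981337232675935
[311 168  16  69] [318.1 202. ] at [ 0.4111 -0.3072] len [0.061  0.0123] yaw 79.9
[395 178  25  57] [407.5 206. ] at [ 0.4872 -0.3213] len [0.0179 0.0525] yaw 92.0
```

Call:
carry_out:
  series:
    - [0,0,0.035,-1,-2.5,45,0.6]
    - [0,0,0,0,0,45,0.6]
    - [0,0,0,0,0,30,0.6]
    - [0,0,0,0,0,9,0.6]
    - [0,0,0,0,0,0,1]
    - [0,0,0,0,0,0,1]
    - [0,0,0,0,0,0,1]
    - [0,0,0,0,0,0,1]

```text
clock: 23.85
tcp_pos: [0.4112, -0.3086, 0.0625]
eef_rot: [179.9, 0.1, 79.9]
wrist_force: [0.3, 1.1, 9.7]
grip_width: 0.151
gripper_force: 35.0
```

Call:
carry_out:
  series:
    - [0,0,0,0,0,0,1]
    - [0,0,0,0,0,-10,1]
    - [0,0,0,0,0,-40,1]
    - [0,0,0,0,0,-50,1]
    - [0,0,0,0,0,-50,1]
    - [0,0,0,0,0,-40,1]
    - [0,0,0,0,0,0,1]
    - [0,0,0,0,0,0,1]

```text
clock: 24.65
tcp_pos: [0.4103, -0.308, 0.2522]
eef_rot: [179.9, 0.1, 79.9]
wrist_force: [-1.3, -0.6, -2.0]
grip_width: 0.153
gripper_force: 35.0
```

Run:
```python
from h import *
s=sense(); print(s['tcp_pos'],s['eef_rot'],s['grip_width'])
plan([.5225,-.0275,.245],3,1)
```

```text
[ 0.4102968  -0.30798779  0.25216574] [1.79898960e+02 6.89408987e-02 7.99127983e+01] 0.1528347144871515
10 [[0.0,0.0,0.134,29.6,6.1,0.7,1],[0.0,0.0,0.134,30.1,2.1,0.7,1],[0.0,0.0,0.134,30.1,-1.9,0.7,1],[0.0,0.0,0.134,29.6,-6.0,0.7,1],[0.0,0.0,0.134,28.6,-9.9,0.7,1],[0.0,0.0,0.134,27.0,-13.6,0.7,1],[0.0,0.0,0.134,24.9,-17.1,0.7,1],[0.0,0.0,0.134,22.4,-20.3,0.7,1],[0.0,0.0,0.134,19.5,-23.1,0.7,1],[0.0,0.0,0.134,16.2,-25.5,0.7,1]]
```

Call:
carry_out:
  series:
    - [0,0,0.134,29.5,6,0.5,1]
    - [0,0,0.134,30,2,0.5,1]
    - [0,0,0.134,30,-2,0.5,1]
    - [0,0,0.134,29.5,-6,0.5,1]
    - [0,0,0.134,28.5,-10,0.5,1]
    - [0,0,0.134,27,-13.5,0.5,1]
    - [0,0,0.134,25,-17,0.5,1]
    - [0,0,0.134,22.5,-20.5,0.5,1]

```text
clock: 25.45
tcp_pos: [0.4987, -0.0821, 0.2456]
eef_rot: [-179.9, 0.1, 18.2]
wrist_force: [1.6, -1.2, -1.3]
grip_width: 0.151
gripper_force: 35.0
```

Call:
carry_out:
  series:
    - [0,0,0.134,19.5,-23,0.5,1]
    - [0,0,0.134,16,-25.5,0.5,1]
    - [0,0,0,0,0,0,1]
    - [0,0,0,0,0,0,1]
    - [0,0,0,0,0,0,1]

```text
clock: 25.95
tcp_pos: [0.5207, -0.028, 0.2452]
eef_rot: [-180.0, 0.1, 3.2]
wrist_force: [0.8, -1.1, -1.4]
grip_width: 0.147
gripper_force: 35.0
```

Run:
```python
from h import *
im,_=look('w10')
plan([.5225,-.0275,.14],3,1)
```

```text
[ 0.5209 -0.0282  0.2455] [-1.80e+02  7.00e-02  3.18e+00] 0.152525677033846
3 [[0.0,0.0,0.001,0.6,-0.2,35.2,1],[0.0,0.0,0.001,0.6,-0.2,35.2,1],[0.0,0.0,0.001,0.6,-0.2,35.2,1]]
```

Call:
carry_out:
  series:
    - [0,0,0,1.5,-0.6,40,1]
    - [0,0,0,0,0,35,1]
    - [0,0,0,0,0,30,1]
    - [0,0,0,0,0,30,1]
    - [0,0,0,0,0,25,1]
    - [0,0,0,0,0,8,1]
    - [0,0,0,0,0,3,1]
    - [0,0,0,0,0,0,1]

```text
clock: 26.8
tcp_pos: [0.5233, -0.0272, 0.0756]
eef_rot: [180.0, -0.0, 3.1]
wrist_force: [0.6, -1.1, -1.3]
grip_width: 0.149
gripper_force: 35.0
```

Call:
carry_out:
  series:
    - [0,0,0,0,0,3,1]
    - [0,0,0,0,0,2,1]
    - [0,0,0,0,0,0,1]

```text
clock: 27.1
tcp_pos: [0.5239, -0.027, 0.0713]
eef_rot: [180.0, -0.1, 3.2]
wrist_force: [-1.5, 0.6, 10.0]
grip_width: 0.155
gripper_force: 35.0
```

Call:
carry_out:
  series:
    - [0,0,0,0,0,0,0.6]
    - [0,0,0,0,0,0,0.6]
    - [0,0,0,0,0,0,0.6]
    - [0,0,0,0,0,-30,0.6]
    - [0,0,0,0,0,-50,0.6]
    - [0,0,0,0,0,-50,0.6]
    - [0,0,0,0,0,-10,0.6]
    - [0,0,0,0,0,0,0.6]

```text
clock: 27.9
tcp_pos: [0.5239, -0.027, 0.2119]
eef_rot: [180.0, -0.2, 3.1]
wrist_force: [0.2, -0.2, -1.3]
grip_width: 0.402
gripper_force: 0.0
```

Run:
```python
from h import *
s=sense(); print(s['tcp_pos'],s['eef_rot'],s['grip_width'])
plan([.489,-.324,.19],91,.6)
```

```text
[ 0.52393196 -0.02696624  0.2118737 ] [179.95008353  -0.22029588   3.14693593] 0.4016629513465305
11 [[0.0,0.0,-0.139,-4.7,26.8,2.0,0.6],[0.0,0.0,-0.139,-8.3,25.9,2.0,0.6],[0.0,0.0,-0.139,-11.9,24.5,2.0,0.6],[0.0,0.0,-0.139,-15.1,22.6,2.0,0.6],[0.0,0.0,-0.139,-18.1,20.3,2.0,0.6],[0.0,0.0,-0.139,-20.8,17.6,2.0,0.6],[0.0,0.0,-0.139,-23.0,14.5,2.0,0.6],[0.0,0.0,-0.139,-24.8,11.2,2.0,0.6],[0.0,0.0,-0.139,-26.1,7.6,2.0,0.6],[0.0,0.0,-0.139,-26.9,3.9,2.0,0.6],[0.0,0.0,-0.139,-27.2,0.1,2.0,0.6]]
```

Call:
carry_out:
  series:
    - [0,0,-0.139,-4.5,27,2,0.6]
    - [0,0,-0.139,-8.5,26,2,0.6]
    - [0,0,-0.139,-12,24.5,2,0.6]
    - [0,0,-0.139,-15,22.5,2,0.6]
    - [0,0,-0.139,-18,20.5,2,0.6]
    - [0,0,-0.139,-21,17.5,2,0.6]
    - [0,0,-0.139,-23,14.5,2,0.6]
    - [0,0,-0.139,-25,11,2,0.6]

```text
clock: 28.7
tcp_pos: [0.4958, -0.244, 0.1918]
eef_rot: [-179.8, -0.0, 67.2]
wrist_force: [0.1, 0.7, 0.5]
grip_width: 0.4
gripper_force: 0.0
```

Call:
carry_out:
  series:
    - [0,0,-0.139,-26,7.5,2,0.6]
    - [0,0,-0.139,-27,4,2,0.6]
    - [0,0,-0.139,-27,0,2,0.6]
    - [0,0,0,0,0,0,0.6]
    - [0,0,0,0,0,0,0.6]

```text
clock: 29.2
tcp_pos: [0.4862, -0.3238, 0.1862]
eef_rot: [-179.9, -0.1, 90.6]
wrist_force: [-0.1, 0.5, -0.2]
grip_width: 0.399
gripper_force: 0.0
```

Run:
```python
from h import *
bluefin('w11')
```

```text
[ 0.4864 -0.3233  0.1866] [-1.7989e+02 -1.1000e-01  9.0600e+01] 0.40361126363867517
[319 172  15  70] [326.  206.5] at [ 0.491  -0.3277] len [0.0116 0.0611] yaw 91.1
[400 172  34  63] [416.4 203.8] at [ 0.5676 -0.3243] len [0.0544 0.0212] yaw 82.1
```

Call:
carry_out:
  series:
    - [0,0,-0.008,-4.5,4.5,45,0.6]
    - [0,0,0,0,0,45,0.6]
    - [0,0,0,0,0,27,0.6]
    - [0,0,0,0,0,7,0.6]
    - [0,0,0,0,0,0,1]
    - [0,0,0,0,0,0,1]
    - [0,0,0,0,0,0,1]
    - [0,0,0,0,0,0,1]

```text
clock: 30.05
tcp_pos: [0.4921, -0.329, 0.0653]
eef_rot: [179.9, 0.1, 91.2]
wrist_force: [-0.5, 0.1, -1.7]
grip_width: 0.148
gripper_force: 35.0
```

Call:
carry_out:
  series:
    - [0,0,0,0,0,0,1]
    - [0,0,0,0,0,-10,1]
    - [0,0,0,0,0,-40,1]
    - [0,0,0,0,0,-50,1]
    - [0,0,0,0,0,-50,1]
    - [0,0,0,0,0,-40,1]
    - [0,0,0,0,0,0,1]
    - [0,0,0,0,0,0,1]

```text
clock: 30.85
tcp_pos: [0.4916, -0.3287, 0.2551]
eef_rot: [179.9, 0.1, 91.2]
wrist_force: [-0.2, 0.9, -2.3]
grip_width: 0.154
gripper_force: 35.0
```

Run:
```python
from h import *
s=sense(); print(s['tcp_pos'],s['eef_rot'],s['grip_width'])
plan([.5165,.0975,.25],3,1,n=12)
```

```text
[ 0.49160305 -0.32868872  0.25511524] [1.79919617e+02 7.10586101e-02 9.11973972e+01] 0.15430523575023375
12 [[0.0,0.0,0.128,35.5,2.8,0.4,1],[0.0,0.0,0.128,35.5,-1.7,0.4,1],[0.0,0.0,0.128,35.0,-6.3,0.4,1],[0.0,0.0,0.128,33.9,-10.7,0.4,1],[0.0,0.0,0.128,32.3,-15.0,0.4,1],[0.0,0.0,0.128,30.1,-19.0,0.4,1],[0.0,0.0,0.128,27.4,-22.7,0.4,1],[0.0,0.0,0.128,24.3,-26.0,0.4,1],[0.0,0.0,0.128,20.8,-28.9,0.4,1],[0.0,0.0,0.128,16.9,-31.3,0.4,1],[0.0,0.0,0.128,12.8,-33.2,0.4,1],[0.0,0.0,0.128,8.4,-34.6,0.4,1]]
```

Call:
carry_out:
  series:
    - [0,0,0.128,35.5,3,0,1]
    - [0,0,0.128,35.5,-1.5,0,1]
    - [0,0,0.128,35,-6.5,0,1]
    - [0,0,0.128,34,-10.5,0,1]
    - [0,0,0.128,32.5,-15,0,1]
    - [0,0,0.128,30,-19,0,1]
    - [0,0,0.128,27.5,-22.5,0,1]
    - [0,0,0.128,24.5,-26,0,1]

```text
clock: 31.65
tcp_pos: [0.5074, -0.0427, 0.2525]
eef_rot: [-179.9, 0.1, 32.2]
wrist_force: [0.6, 0.5, -2.3]
grip_width: 0.152
gripper_force: 35.0
```

Call:
carry_out:
  series:
    - [0,0,0.128,21,-29,0,1]
    - [0,0,0.128,17,-31.5,0,1]
    - [0,0,0.128,13,-33,0,1]
    - [0,0,0.128,8.5,-34.5,0,1]
    - [0,0,0,0,0,0,1]
    - [0,0,0,0,0,0,1]
    - [0,0,0,0,0,0,1]

```text
clock: 32.35
tcp_pos: [0.5164, 0.0974, 0.2532]
eef_rot: [180.0, 0.1, 3.3]
wrist_force: [0.8, -0.8, -2.2]
grip_width: 0.151
gripper_force: 35.0
```

Run:
```python
from h import *
im,_=look('w12')
plan([.5165,.0975,.14],3,1)
```

```text
[0.5166 0.0972 0.2534] [1.7999e+02 8.0000e-02 3.2200e+00] 0.15295021610749743
3 [[0.0,0.0,0.001,0.0,-0.1,37.8,1],[0.0,0.0,0.001,0.0,-0.1,37.8,1],[0.0,0.0,0.001,0.0,-0.1,37.8,1]]
```

View pics/w12.png

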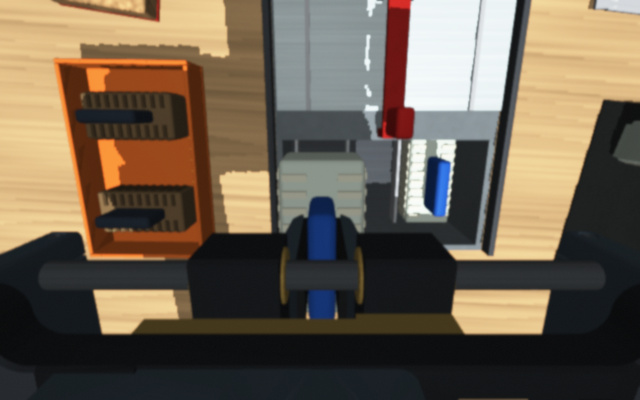

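Call:
carry_out:
  series:
    - [0,0,0,0,0,40,1]
    - [0,0,0,0,0,35,1]
    - [0,0,0,0,0,30,1]
    - [0,0,0,0,0,30,1]
    - [0,0,0,0,0,25,1]
    - [0,0,0,0,0,10,1]
    - [0,0,0,0,0,5,1]
    - [0,0,0,0,0,0,1]

```text
clock: 33.2
tcp_pos: [0.5172, 0.0978, 0.0793]
eef_rot: [180.0, -0.0, 3.2]
wrist_force: [-0.9, 0.2, -1.9]
grip_width: 0.153
gripper_force: 35.0
```

Call:
carry_out:
  series:
    - [0,0,0,0,0,3,1]
    - [0,0,0,0,0,1,1]
    - [0,0,0,0,0,0,1]

```text
clock: 33.5
tcp_pos: [0.5173, 0.0981, 0.0755]
eef_rot: [180.0, -0.1, 3.2]
wrist_force: [-0.7, -0.7, -2.5]
grip_width: 0.155
gripper_force: 35.0
```

Call:
carry_out:
  series:
    - [0,0,0,0,0,2,1]
    - [0,0,0,0,0,1,1]
    - [0,0,0,0,0,0,1]

```text
clock: 33.8
tcp_pos: [0.5178, 0.0982, 0.0738]
eef_rot: [180.0, -0.1, 3.2]
wrist_force: [-6.8, -1.4, 31.1]
grip_width: 0.155
gripper_force: 35.0
```

Call:
carry_out:
  series:
    - [0,0,0,0,0,0,0.6]
    - [0,0,0,0,0,0,0.6]
    - [0,0,0,0,0,0,0.6]
    - [0,0,0,0,0,-30,0.6]
    - [0,0,0,0,0,-50,0.6]
    - [0,0,0,0,0,-50,0.6]
    - [0,0,0,0,0,-10,0.6]
    - [0,0,0,0,0,0,0.6]

```text
clock: 34.6
tcp_pos: [0.518, 0.0982, 0.2138]
eef_rot: [-180.0, -0.2, 3.2]
wrist_force: [0.1, 0.3, -0.1]
grip_width: 0.401
gripper_force: 0.0
```

Run:
```python
from h import *
s=sense(); print(s['tcp_pos'],s['eef_rot'],s['grip_width'])
plan([.57,-.324,.19],80,.6,n=11)
```

```text
[0.51799702 0.09820842 0.21375807] [-179.99603973   -0.22007767    3.20078257] 0.40141716567682634
11 [[0.0,0.0,-0.122,2.6,38.6,2.2,0.6],[0.0,0.0,-0.122,-2.1,38.6,2.2,0.6],[0.0,0.0,-0.122,-6.8,38.1,2.2,0.6],[0.0,0.0,-0.122,-11.4,37.0,2.1,0.6],[0.0,0.0,-0.122,-15.8,35.3,2.1,0.6],[0.0,0.0,-0.122,-20.0,33.1,2.1,0.6],[0.0,0.0,-0.122,-23.9,30.4,2.1,0.6],[0.0,0.0,-0.122,-27.4,27.3,2.1,0.6],[0.0,0.0,-0.122,-30.5,23.8,2.1,0.6],[0.0,0.0,-0.122,-33.2,19.9,2.1,0.6],[0.0,0.0,-0.122,-35.3,15.7,2.2,0.6]]
```

Call:
carry_out:
  series:
    - [0,0,-0.122,2.5,38.5,0,0.6]
    - [0,0,-0.122,-2,38.5,0,0.6]
    - [0,0,-0.122,-7,38,2,0.6]
    - [0,0,-0.122,-11.5,37,2,0.6]
    - [0,0,-0.122,-16,35.5,2,0.6]
    - [0,0,-0.122,-20,33,3,0.6]
    - [0,0,-0.122,-24,30.5,3,0.6]
    - [0,0,-0.122,-27.5,27.5,3,0.6]

```text
clock: 35.4
tcp_pos: [0.5535, -0.2106, 0.1946]
eef_rot: [-179.8, 0.0, 59.4]
wrist_force: [0.7, 0.3, -0.6]
grip_width: 0.4
gripper_force: 0.0
```

Call:
carry_out:
  series:
    - [0,0,-0.122,-30.5,24,3,0.6]
    - [0,0,-0.122,-33,20,3,0.6]
    - [0,0,-0.122,-35.5,15.5,3,0.6]
    - [0,0,0,0,0,0,0.6]
    - [0,0,0,0,0,0,0.6]

```text
clock: 35.9
tcp_pos: [0.5678, -0.3248, 0.1855]
eef_rot: [-179.8, -0.1, 80.0]
wrist_force: [-0.8, 0.5, 0.0]
grip_width: 0.4
gripper_force: 0.0
```

Run:
```python
from h import *
bluefin('w13')
```

```text
[ 0.568  -0.3239  0.1861] [-1.7984e+02 -9.0000e-02  8.0000e+01] 0.40015998018114934
[320 169  16  71] [327.5 204.1] at [ 0.5733 -0.3272] len [0.0121 0.0617] yaw 82.6
```

Call:
carry_out:
  series:
    - [0,0,-0.03,-2.5,6,45,0.6]
    - [0,0,0,0,0,45,0.6]
    - [0,0,0,0,0,27,0.6]
    - [0,0,0,0,0,7,0.6]
    - [0,0,0,0,0,0,1]
    - [0,0,0,0,0,0,1]
    - [0,0,0,0,0,0,1]
    - [0,0,0,0,0,0,1]

```text
clock: 36.75
tcp_pos: [0.5749, -0.3284, 0.0654]
eef_rot: [179.9, 0.1, 81.8]
wrist_force: [0.1, -0.8, -0.4]
grip_width: 0.151
gripper_force: 35.0
```

Call:
carry_out:
  series:
    - [0,0,0,0,0,0,1]
    - [0,0,0,0,0,-10,1]
    - [0,0,0,0,0,-40,1]
    - [0,0,0,0,0,-50,1]
    - [0,0,0,0,0,-50,1]
    - [0,0,0,0,0,-40,1]
    - [0,0,0,0,0,0,1]
    - [0,0,0,0,0,0,1]

```text
clock: 37.55
tcp_pos: [0.5744, -0.3282, 0.2553]
eef_rot: [179.9, 0.0, 81.8]
wrist_force: [-0.4, -0.1, -2.3]
grip_width: 0.15
gripper_force: 35.0
```

Run:
```python
from h import *
s=sense(); print(s['tcp_pos'],s['eef_rot'],s['grip_width'])
plan([.5196,.0354,.25],3,1,n=11)
```

```text
[ 0.57442564 -0.32817177  0.2553252 ] [1.79898150e+02 4.96324142e-02 8.18031912e+01] 0.150316852434251
11 [[0.0,0.0,0.125,32.0,-9.6,0.4,1],[0.0,0.0,0.125,30.6,-13.6,0.4,1],[0.0,0.0,0.125,28.6,-17.3,0.4,1],[0.0,0.0,0.125,26.2,-20.7,0.4,1],[0.0,0.0,0.125,23.5,-23.8,0.4,1],[0.0,0.0,0.125,20.3,-26.6,0.5,1],[0.0,0.0,0.125,16.8,-28.9,0.5,1],[0.0,0.0,0.125,13.1,-30.8,0.5,1],[0.0,0.0,0.125,9.2,-32.1,0.5,1],[0.0,0.0,0.125,5.1,-33.0,0.5,1],[0.0,0.0,0.125,0.9,-33.4,0.5,1]]
```

Call:
carry_out:
  series:
    - [0,0,0.125,32,-9.5,0,1]
    - [0,0,0.125,30.5,-13.5,0,1]
    - [0,0,0.125,28.5,-17.5,0,1]
    - [0,0,0.125,26,-20.5,0,1]
    - [0,0,0.125,23.5,-24,0,1]
    - [0,0,0.125,20.5,-26.5,0,1]
    - [0,0,0.125,17,-29,0,1]
    - [0,0,0.125,13,-31,0,1]

```text
clock: 38.35
tcp_pos: [0.5329, -0.062, 0.2526]
eef_rot: [-179.9, 0.1, 24.2]
wrist_force: [-0.3, 0.0, -2.3]
grip_width: 0.153
gripper_force: 35.0
```

Call:
carry_out:
  series:
    - [0,0,0.125,9,-32,0,1]
    - [0,0,0.125,5,-33,0,1]
    - [0,0,0.125,1,-33.5,0,1]
    - [0,0,0,0,0,0,1]
    - [0,0,0,0,0,0,1]
    - [0,0,0,0,0,0,1]

```text
clock: 38.95
tcp_pos: [0.5189, 0.0349, 0.2534]
eef_rot: [180.0, 0.1, 3.1]
wrist_force: [0.2, -0.2, -1.1]
grip_width: 0.153
gripper_force: 35.0
```

Run:
```python
from h import *
im,_=look('w14')
plan([.5196,.0354,.14],3,1)
```

```text
[0.519  0.0347 0.2535] [1.7999e+02 6.0000e-02 3.0500e+00] 0.15198867223399537
3 [[0.0,0.0,0.0,0.3,-0.2,37.8,1],[0.0,0.0,0.0,0.2,-0.2,37.8,1],[0.0,0.0,0.0,0.2,-0.2,37.8,1]]
```

Call:
carry_out:
  series:
    - [0,0,0,0,-0.6,40,1]
    - [0,0,0,0,0,35,1]
    - [0,0,0,0,0,30,1]
    - [0,0,0,0,0,30,1]
    - [0,0,0,0,0,25,1]
    - [0,0,0,0,0,10,1]
    - [0,0,0,0,0,5,1]
    - [0,0,0,0,0,0,1]

```text
clock: 39.8
tcp_pos: [0.5194, 0.0357, 0.0792]
eef_rot: [-180.0, 0.0, 3.0]
wrist_force: [-0.2, 0.1, -1.1]
grip_width: 0.151
gripper_force: 35.0
```

Call:
carry_out:
  series:
    - [0,0,0,0,0,3,1]
    - [0,0,0,0,0,1.5,1]
    - [0,0,0,0,0,0,1]

```text
clock: 40.1
tcp_pos: [0.5194, 0.0361, 0.075]
eef_rot: [180.0, -0.0, 3.0]
wrist_force: [0.2, 1.3, -0.8]
grip_width: 0.15
gripper_force: 35.0
```

Call:
carry_out:
  series:
    - [0,0,0,0,0,1.5,1]
    - [0,0,0,0,0,0.5,1]
    - [0,0,0,0,0,0,1]

```text
clock: 40.4
tcp_pos: [0.5195, 0.0361, 0.0741]
eef_rot: [180.0, -0.1, 3.0]
wrist_force: [-7.1, -0.7, 28.1]
grip_width: 0.149
gripper_force: 35.0
```

Call:
carry_out:
  series:
    - [0,0,0,0,0,0,0.6]
    - [0,0,0,0,0,0,0.6]
    - [0,0,0,0,0,0,0.6]
    - [0,0,0,0,0,-36,0.6]
    - [0,0,0,0,0,-50,0.6]
    - [0,0,0,0,0,-50,0.6]
    - [0,0,0,0,0,-50,0.6]
    - [0,0,0,0,0,-50,0.6]

```text
clock: 41.2
tcp_pos: [0.5186, 0.0361, 0.3108]
eef_rot: [180.0, -0.0, 3.0]
wrist_force: [1.3, 1.0, -0.4]
grip_width: 0.399
gripper_force: 0.0
```

Call:
carry_out:
  series:
    - [0,0,0,0,0,0,0.6]
    - [0,0,0,0,0,0,0.6]

```text
clock: 41.4
tcp_pos: [0.5195, 0.0361, 0.3094]
eef_rot: [180.0, -0.1, 3.0]
wrist_force: [0.6, 0.5, -1.4]
grip_width: 0.401
gripper_force: 0.0
```

Run:
```python
from h import *
im,cT=look('w15')
np.set_printoptions(precision=4,suppress=True)
cv2.imwrite('pics/w15c.png',cv2.resize(im[0:250,20:520,::-1],None,fx=1.6,fy=1.6))
for r in spot_point('wrist','clean1_mid'): print(round(r['p'],2),np.round(r['position'],1),atz('wrist',r['position'],.058,cT))
for r in spot_point('wrist','latch_tab'): print(round(r['p'],2),np.round(r['position'],1),atz('wrist',r['position'],.159,cT))
```

```text
[0.5188 0.0361 0.308 ] [-1.7999e+02  3.0000e-02  3.0200e+00] 0.40273477227667787
0.79 [370.3 173.2] [ 0.5208 -0.0286  0.058 ]
0.36 [278.4 174.1] [0.5131 0.094  0.058 ]
0.96 [321.8 122.9] [0.5847 0.0399 0.159 ]
```

View pics/w15c.png

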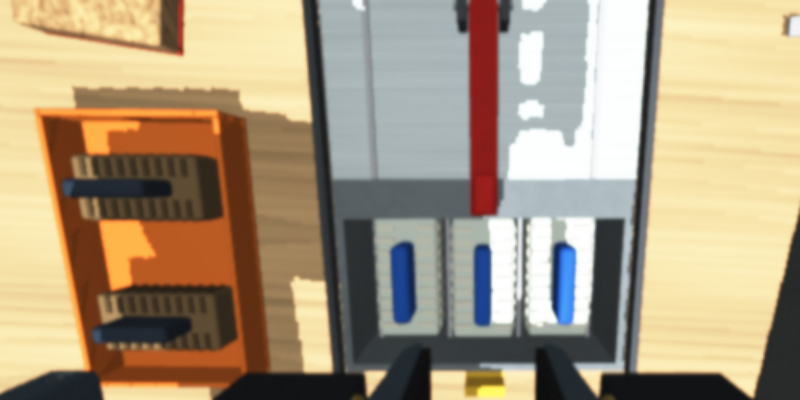

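Call:
carry_out:
  series:
    - [0,0,-0.01,36,0.5,30,0.6]
    - [0,0,0,35.5,0,38,0.6]
    - [0,0,0,0,0,0,0.6]
    - [0,0,0,0,0,40,0.6]
    - [0,0,0,0,0,40,0.6]
    - [0,0,0,0,0,8.5,0.6]
    - [0,0,0,0,0,0,0.6]
    - [0,0,0,0,0,0,0.6]

```text
clock: 42.35
tcp_pos: [0.5899, 0.0396, 0.1551]
eef_rot: [180.0, -0.1, 3.6]
wrist_force: [0.0, -0.3, 0.8]
grip_width: 0.398
gripper_force: 0.0
```

Call:
carry_out:
  series:
    - [0,0,0,0,0,0,1]
    - [0,0,0,0,0,0,1]
    - [0,0,0,0,0,0,1]
    - [0,0,0,0,0,0,1]
    - [0,0,0,0,0,0,1]
  newtons: 30

```text
clock: 42.85
tcp_pos: [0.5896, 0.0392, 0.1543]
eef_rot: [180.0, -0.1, 3.6]
wrist_force: [-1.1, -3.9, 6.5]
grip_width: 0.151
gripper_force: 30.0
```

Call:
carry_out:
  series:
    - [0,-0.08,0,2,0,-9,1]
    - [0,-0.08,0,2,0,-9,1]
    - [0,-0.08,0,2,0,-9,1]
    - [0,-0.08,0,2,0,-9,1]
    - [0,0,0,0,0,0,1]

```text
clock: 43.35
tcp_pos: [0.6023, 0.04, 0.188]
eef_rot: [180.0, 18.5, 3.6]
wrist_force: [-3.6, -4.7, 4.2]
grip_width: 0.154
gripper_force: 30.0
```

Call:
carry_out:
  series:
    - [0,0,0,-19,-0.3,6.2,1]
    - [0,0,0,-28.5,-0.3,9.4,1]
    - [0,0,0,-28.5,-0.3,9.4,1]
    - [0,0,0,0,0,0,1]
    - [0,0,0,0,0,0,1]

```text
clock: 43.85
tcp_pos: [0.52, 0.0354, 0.1885]
eef_rot: [179.9, 18.3, 3.6]
wrist_force: [-1.3, -7.7, -3.3]
grip_width: 0.153
gripper_force: 30.0
```

Call:
carry_out:
  series:
    - [0,0,0,-28.5,0.8,9.4,1]
    - [0,0,0,-19,0.3,6.2,1]
    - [0,0,0,-10,0,3.2,1]
    - [0,0,0,0,0,0,1]
    - [0,0,0,0,0,0,1]

```text
clock: 44.35
tcp_pos: [0.4613, 0.0317, 0.1886]
eef_rot: [-180.0, 18.3, 3.6]
wrist_force: [-2.0, 4.4, -3.0]
grip_width: 0.148
gripper_force: 30.0
```

Call:
carry_out:
  series:
    - [0,0,0,-4,0,1.2,1]
    - [0,0,0,-2.5,0,0.8,1]
    - [0,0,0,0,0,0,1]
    - [0,0,0,0,0,0,1]

```text
clock: 44.75
tcp_pos: [0.4575, 0.0314, 0.1883]
eef_rot: [-180.0, 18.0, 3.6]
wrist_force: [11.8, 6.7, -13.2]
grip_width: 0.152
gripper_force: 30.0
```

Call:
carry_out:
  series:
    - [0,0.08,0,-1,0,9,1]
    - [0,0.08,0,-1,0,9,1]
    - [0,0.08,0,-1,0,9,1]
    - [0,0.08,0,-1,0,8.5,1]
    - [0,0,0,0,0,0,1]

```text
clock: 45.25
tcp_pos: [0.4451, 0.0307, 0.1552]
eef_rot: [-180.0, -0.4, 3.6]
wrist_force: [7.3, 9.7, -4.5]
grip_width: 0.152
gripper_force: 30.0
```

Call:
carry_out:
  series:
    - [0,0,0,0,0,0,0.6]
    - [0,0,0,0,0,0,0.6]
    - [0,0,0,0,0,0,0.6]
    - [0,0,0,0,0,-20,0.6]
    - [0,0,0,0,0,-40,0.6]
    - [0,0,0,0,0,-45,0.6]
    - [0,0,0,-33,0,0,0.6]
    - [0,0,0,0,0,0,0.6]

```text
clock: 46.05
tcp_pos: [0.4083, 0.0281, 0.2607]
eef_rot: [180.0, -0.0, 3.6]
wrist_force: [-0.6, 0.1, -1.5]
grip_width: 0.401
gripper_force: 0.0
```

Call:
carry_out:
  series:
    - [0,0,0,0,0,0,0.6]
    - [0,0,0,0,0,0,0.6]

```text
clock: 46.25
tcp_pos: [0.4109, 0.0282, 0.2596]
eef_rot: [180.0, 0.0, 3.6]
wrist_force: [1.0, 0.3, -0.3]
grip_width: 0.4
gripper_force: 0.0
```

Run:
```python
from h import *
im,cT=look('w16')
print(sense()['wrist_force'])
cv2.imwrite('pics/w16c.png',cv2.resize(im[0:215,150:470,::-1],None,fx=2.5,fy=2.5,interpolation=cv2.INTER_CUBIC))
a=cv2.imread('pics/w3.png')
h=cv2.cvtColor(im,cv2.COLOR_RGB2HSV); red=((h[...,0]<8)|(h[...,0]>172))&(h[...,1]>150)&(h[...,2]>40); red[:,:250]=0; red[:,380:]=0;red[215:]=0
ys,xs=np.where(red); y=ys.max(); print(y); print('tab front top edge', atz('wrist',[xs[ys==y-2].mean(),y],.18,cT))
c3=cam('wrist')
T=np.eye(4);T[:3,:3]=R.from_euler('xyz',[179.985,-.095,-.07],degrees=True).as_matrix();T[:3,3]=[.4125,.0241,.2614]
print('at start', atz('wrist',[314.2,183.4],.18,(c3[0],T@np.array(c3[0]['mount']))))
```

```text
[0.4109 0.0282 0.2595] [-1.8e+02  3.0e-02  3.6e+00] 0.401385081827893
[-0.16851539 -1.16339526 -0.68743359]
181
tab front top edge [0.43223127 0.03092492 0.18      ]
at start [0.43182134 0.03055599 0.18      ]
```

View pics/w16c.png

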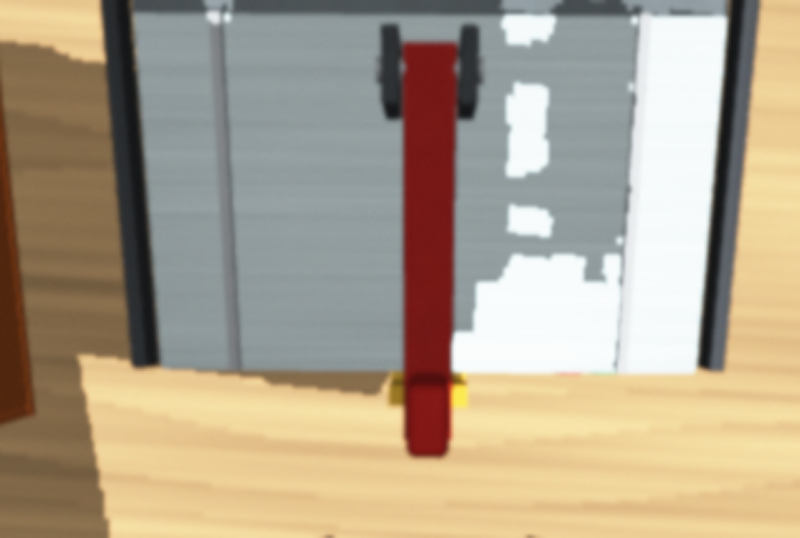

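The gate is home and the bar is down over the striker: the tab's front edge sits at 0.432 m, the same as at the start.

```bash
python3 -c "
from plant import *
print(sign_off())"
```

```text
the job is handed in; nothing more can be done
None
```

The job is handed in; no verdict came back, but the last pictures showed the gate closed with the latch bar down in its catch, three clean cassettes seated, both clogged ones (only two were there) upright in the crate, and nothing touching the knife, tin or sanding block that I saw.

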